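# Load the curing hood: spread the heaped ceramic pinions and push the tray home

## Robot

A 7-joint arm with a two-finger parallel gripper is mounted at the origin on the work surface. World frame = base frame: x ahead of the robot, y to its left, z up, the work surface at z = 0. Lengths are in mm, angles in degrees, forces in N, time in s.
With the tool pointing down it reaches from about 375 to 925 mm from the base axis. Payload 3.1 kg.
Tool frame: the origin (TCP) lies midway between the tips of the shut fingers; the grasp point (between the pads) lies 19 mm behind it; x points along the fingers, z is the direction in which the jaws open and shut, and the axes are right-handed (so a half turn about x gives the same grasp; the last joint's range is limited). The gripper opens to 85 mm and grips with 20 to 120 N. Pads are 22 mm wide; open, the fingers measure 114 mm over their backs; the gripper's body (76 mm by 85 mm) begins 54 mm behind the grasp point. The pads swing forward as they close: fully open they stand 13 mm farther back than shut.
Start: joints at [-80.088, 21.939, 2.515, 91.553, -1.026, 66.532, -2.859], TCP at [173.854, 626.321, 231.269] pointing down, gripper open.
Joint ranges: [-149.38, 149.38], [-23.57, 123.04], [-84.95, 90], [0, 143.3], [-89.99, 269.99], [3.08, 112.72], [-163.45, 163.45]. Speed limits (degrees/s): [159.86, 159.86, 180, 180, 180, 180, 180].

## Interface

Orientations are given as [roll, pitch, yaw] about the fixed x, y, z axes, in that order (R = Rz(yaw) Ry(pitch) Rx(roll)).
In Python, from station import robot gives the robot as it stands.
- The arm moves only by the shell command python3 -m crank 'ROWS' [FORCE]. ROWS is JSON, a list of rows, each an object of numbers: "dx", "dy", "dz": the shift along the tool's x, y, z as a fraction of full scale; "wx", "wy", "wz": the turn, a rotation vector about the tool's x, y, z as a fraction of full scale; "fingers": the closure, from -1 (fully open) to 1 (shut). In form: [{"dx": .., "dy": .., "dz": .., "wx": .., "wy": .., "wz": .., "fingers": ..}, ...]. A call has exactly 5 rows; each row shifts and turns the commanded pose from where the row before left it, along the tool's axes as they then stand; what a row does not reach is not made up. Full scale, the value 1, is 0.5 m for a shift and pi rad for a turn. A row lasts 1/10 s, in which the tool goes at most 50 mm and 8.59 degrees, less where a joint would pass 70% of its speed; a pose out of reach is approached as far as the arm can. A call with a number of a shift or a turn outside -1 to 1 is refused whole. A call with a gripper value outside its range is refused whole. The fingers move at their own pace and stop on an object; FORCE is the grip in N (left out, the last holds). Time passes only in rows, so rows that do not move let the fingers close, or fill a call up. It gives the time, the measured TCP pose, the force and the opening at its end, in the units of the state.
- robot.sense(): the state, without advancing time (a new reading comes with each control period).
- robot.grab_frame(name): name is "scene" or "top" or "wrist"; returns (picture, depth): 420x560x3 uint8, blue, green, red; 420x560 float32, mm along the optical axis (not along the pixel's ray), 0 where there is no reading.
- robot.camera_model(name): a dict with "fovy" (degrees; the focal length in pixels is half the picture's height over the tangent of half this angle, whatever the lens; pixels are square), "cx", "cy" (the principal point, pixels), "R" (3x3) and "t" (3): a world point X has camera coordinates R X + t. Camera axes: x right, y down, z forward; pixel columns grow to the right and rows downward; lengths in mm; the calibration is good to about 2 mm. A picture is of the moment at which its call begins: read the wrist's pose just before it. camera_model takes no time and is no camera call; for the wrist camera it gives the pose at the moment of the call.
- robot.finish_job(): hands the job in, once; it reports no verdict.
Trained networks look in the newest picture that a camera, given by its name, has taken for a name from the list of things; names that differ only in an ending like _2 or _b are one class to them, and where a whole thing is asked for, a point or a joint stands for the part that bears it (a point fixed in the world has none). Each returns a list of dicts, best first, with "p" (0 to 1); they miss things now and then, are a little off and sometimes report something else, mostly with a low value. They report only what shows in the picture. A call takes as long as a camera call. They do not tell look-alikes from the thing itself.
- robot.silhouettes(camera, thing): "pixels" (420x560 bool, what is visible of it) and "pixel" ([row, column] in pixels, amid what is visible of it).
- robot.spot_point(camera, thing): "pixel" ([row, column] in pixels: a listed point, or the origin of a listed thing).
The state is a dict: "time": time; "qpos": joint angles; "dq": joint speeds; "joint_efforts": joint torques, N m; "eef_pos": TCP position; "ee_rot": TCP orientation; "force": force on the tool from outside, world axes, zero at the start; "wrist_torque": the same for the moment, N m; "grip_width": finger opening in mm.
Only numpy, scipy, OpenCV 4.12 (cv2) and the standard library are available. Lean on these libraries where they do the work, as an engineer would, in place of code of your own. Each camera call takes 0.05 s, during which the arm holds its last target.

## Task

Spread the heap of five white ceramic pinions on the pulled-out tray into one even layer, like the five on a die: one near each corner and one in the middle, all lying flat on the tray's floor with at least 15 mm of clear space between neighbours. Then push the tray gently and fully home into the hood, with the layer still lying evenly. The pinions are brittle, so set them down rather than dropping them, and leave the bottle, the jar and the cup where they stand.

Things in the scene. Friction and masses are not known exactly. Their poses are not given: they have to be found in the camera images.
- station: Fixed low grey curing hood with rails in front of its open mouth. Origin: on the bench (z = 0), on the centre line, 350 mm before the hood's middle; its +y axis points horizontally along the rails into the hood. The hood stands from 210 to 490 mm along +y, 330 mm wide, 116 mm high, with a clear window in its roof; the mouth's upper edge is 100 mm above the bench, so one layer of pinions passes under it and a heap does not.
- tray (a joint): Slide of the loading tray, in m: 0 = fully home inside the hood (end stop), about 0.32 to 0.35 = pulled out on the rails (0.35 is the outer stop). It resists with about 2.5 N of friction plus 8 N per m/s, and stays where it is left.
- tray_mid (a point): Middle of the upper face of the tray's floor, 30 mm above the bench; axes parallel to the station's (x across the tray, +y towards the hood, z up). The square dark steel tray is 250 mm by 250 mm inside, with a lip 10 mm high above its floor and 8 mm thick.
- tray_handle (a point): Grasp point of the tray's black upright handle plate, which stands 225 mm before tray_mid (tray -y), away from the hood, on two short stems 50 mm apart. Plate: 70 mm wide along the tray's x, 12 mm thick along its y, top edge 95 mm above the bench; this point is on its middle plane, 15 mm below the top edge. Can be pinched from above across its thickness.
- gear1: White ceramic pinion (toothed wheel with a bore), 60 mm diameter, 45 mm high, 0.14 to 0.28 kg; origin at its centre, z along its bore. All five are alike and interchangeable. They start heaped on the tray: four close together flat on its floor, some 5 to 13 mm apart in a square, and one lying flat on top of them.
- gear2: White ceramic pinion (toothed wheel with a bore), 60 mm diameter, 45 mm high, 0.14 to 0.28 kg; origin at its centre, z along its bore. Like gear1.
- gear3: White ceramic pinion (toothed wheel with a bore), 60 mm diameter, 45 mm high, 0.14 to 0.28 kg; origin at its centre, z along its bore. Like gear1.
- gear4: White ceramic pinion (toothed wheel with a bore), 60 mm diameter, 45 mm high, 0.14 to 0.28 kg; origin at its centre, z along its bore. Like gear1.
- gear5: White ceramic pinion (toothed wheel with a bore), 60 mm diameter, 45 mm high, 0.14 to 0.28 kg; origin at its centre, z along its bore. Like gear1.
- wash_bottle: Bystander, not to be disturbed: white plastic wash bottle, 72 mm diameter, 190 mm high with its bent spout; origin at the centre of its underside.
- jar: Bystander, not to be disturbed: grey jar with steel cap, 70 mm diameter, 90 mm high; origin at the centre of its underside.
- crucible: Bystander, not to be disturbed: white ceramic cup, 80 mm diameter, 60 mm high; origin at the centre of its underside.
Not all that is in view belongs to the job. What is shaped like the gear1 but purple or turquoise is not meant.

How it is judged:
By the outcome, as a careful person would: the job done as asked, in the order asked, and still so for the second after the job is handed in, with the robot touching nothing.
It also fails if it takes over 72 s, if anything falls off the work surface, if the arm or the gripper's body presses on something with over 40 N, if the wrist force passes 120 N, or if a joint passes its speed limit or range.

## Working session

There is one attempt and no reset: what is moved stays moved. The work goes in short steps, Python scripts to look and compute and a shell command to move; the robot and the scene stay as the last step left them, time stands still between calls to the robot, and variables do not carry over. Pictures are saved under pics/ and viewed, and the job is handed in when it is done.

```bash
ls -la; mkdir -p pics; cat > h.py <<'E'
import numpy as np, cv2
from station import robot
def px2w(cam,r,c,d,m=None):
    m=m or robot.camera_model(cam)
    f=210/np.tan(np.radians(m["fovy"])/2)
    p=np.array([(c-m["cx"])/f*d,(r-m["cy"])/f*d,d])
    return np.array(m["R"]).T@(p-np.array(m["t"]))
def cloud(cam,dep,m=None):
    m=m or robot.camera_model(cam)
    f=210/np.tan(np.radians(m["fovy"])/2)
    r,c=np.mgrid[0:420,0:560]
    p=np.stack([(c-m["cx"])/f*dep,(r-m["cy"])/f*dep,dep],-1)-np.array(m["t"])
    return p@np.array(m["R"])
E
python3 - <<'E'
from h import *
for n in["scene","top","wrist"]:
    m=robot.camera_model(n); b,d=robot.grab_frame(n); cv2.imwrite(f"pics/{n}0.png",b); np.save(f"{n}0.npy",d); print(n,m)
print(robot.sense())
E
```

```text
total 12
drwxr-xr-x  3 agent agent 4096 Dec  7 02:46 .
drwxr-xr-x 23 root  root  4096 Dec  7 02:46 ..
drwxr-xr-x  2 agent agent 4096 Dec  7 02:46 pics
scene {'fovy': 43.12891839341925, 'cx': 268.564711472158, 'cy': 207.81911579281345, 'R': array([[ 0.43885193,  0.89848094, -0.01187368],
       [ 0.62581524, -0.31510069, -0.7134892 ],
       [-0.64479785,  0.30568538, -0.70056561]]), 't': array([-106.42919409, -318.53354198, 1981.14966701])}
top {'fovy': 54.73164351916849, 'cx': 283.6533851932932, 'cy': 205.2704023652692, 'R': array([[ 0.00285063, -0.99961136,  0.027731  ],
       [-0.99320921, -0.00605554, -0.11618431],
       [ 0.11630708, -0.02721148, -0.99284047]]), 't': array([-147.32001234,  560.98716872, 1008.66151948])}
wrist {'fovy': 66.92402871429799, 'cx': 272.1944979562944, 'cy': 210.68265541606198, 'R': array([[ 0.26703824,  0.96368319, -0.00230087],
       [ 0.91269733, -0.2521422 ,  0.32157097],
       [ 0.30931239, -0.08797174, -0.94688268]]), 't': array([-647.86597808,  -42.80252518,  381.5927253 ])}
{'time': 0.15, 'qpos': array([-80.08670681,  21.98235673,   2.51223981,  91.62874085,
        -1.02481048,  66.53201669,  -2.85800539]), 'dq': array([-0.0434384 , -0.10231938,  0.0442088 , -0.3148554 , -0.01315716,
       -0.07510871,  0.03867398]), 'joint_efforts': array([ 2.11963466e-03, -4.34054267e+01,  1.02679174e+00, -2.49975908e+01,
        1.07483179e-02,  7.26719867e-03,  1.14833574e-05]), 'eef_pos': array([173.69264368, 625.58868418, 230.1600533 ]), 'ee_rot': array([-176.68908511,   89.87936737, -102.20032377]), 'force': array([ 0.63779627, -0.03296152, -0.0849939 ]), 'wrist_torque': array([-0.02276373, -0.05865019, -0.02136902]), 'grip_width': 85.3099852355037}
```

View pics/scene0.png

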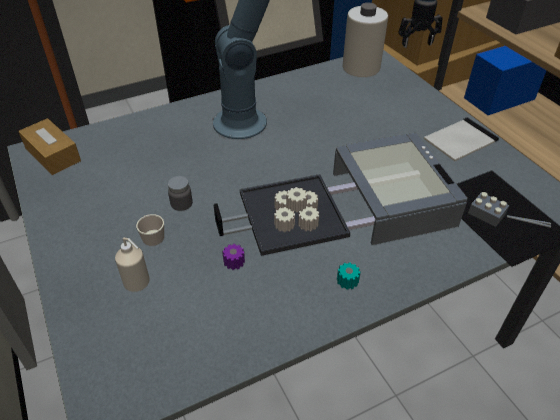

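View pics/top0.png

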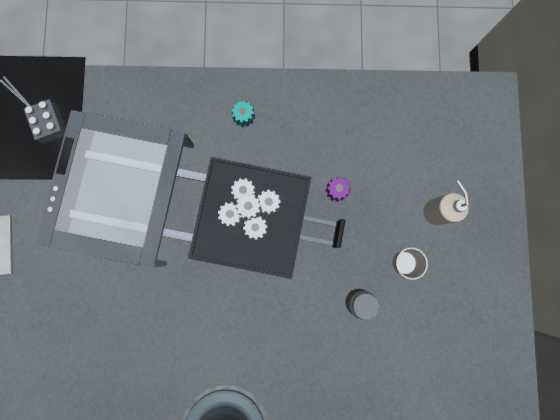

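View pics/wrist0.png

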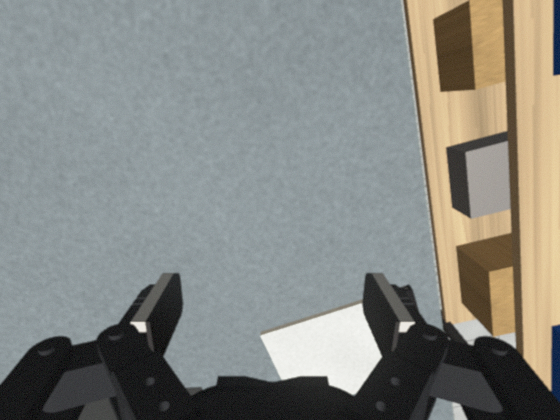

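Scene and top views: five white pinions are heaped on the dark tray (top view ~col 248, row 207). The purple one (188,339) and the turquoise one (112,243) are the decoys. The handle is at (233,339), the hood is to the left, and the jar, cup and bottle are to the right. Next I measure.

```bash
python3 - <<'E'
from h import *
m=robot.camera_model("top"); d=np.load("top0.npy"); b=cv2.imread("pics/top0.png"); P=cloud("top",d,m)
cv2.imwrite("pics/crop0.png",cv2.resize(b[140:300,170:420],None,fx=3.2,fy=3.2,interpolation=cv2.INTER_CUBIC)[:600,:800])
hsv=cv2.cvtColor(b,cv2.COLOR_BGR2HSV)
# tray mask: dark & z ~30-40
z=P[...,2]
for n in["gear1","tray_handle","tray_mid"]:
    o=robot.spot_point("top",n)
    for q in o[:8]:
        r,c=q["pixel"]; i,j=int(round(r)),int(round(c)); print(n,q["p"],np.round(q["pixel"],1),P[i,j].round(1))
for n in["gear1","tray","station","tray_handle"]:
    o=robot.silhouettes("top",n)
    for k,q in enumerate(o[:8]):
        M=q["pixels"]; print(n,round(q["p"],2),np.round(q["pixel"]),M.sum(),"z pct",np.percentile(z[M],[2,50,98]).round(1),"med",np.median(P[M],0).round(1))
        np.save(f"sil_{n}_{k}.npy",M)
E
```

```text
gear1 0.97 [113.  242.8] [801.7 -37.9  46.3]
gear1 0.87 [200.3 266.2] [ 569.8 -100.    75.1]
gear1 0.71 [206.7 251.2] [547.1 -65.6 119.7]
gear1 0.7 [188.7 338.3] [ 603.7 -284.3   43. ]
gear1 0.65 [213.4 231.6] [537.2 -16.6  73.2]
gear1 0.59 [188.9 238.7] [596.9 -32.9  74.3]
tray_handle 0.9 [235.4 337.6] [ 483.3 -274.6   94.1]
tray_mid 0.83 [215.1 251.3] [528.2 -65.8 119.4]
tray_mid 0.32 [205.9 246.9] [549.1 -56.4 122.8]
gear1 0.94 [207. 249.] 466 z pct [ 82.8 120.3 123.8] med [548.3 -58.6 120.3]
gear1 0.91 [216. 231.] 379 z pct [45.7 75.1 79.2] med [531.8  -9.3  75.1]
gear1 0.9 [228. 253.] 408 z pct [31.8 75.2 79.3] med [500.5 -73.9  75.2]
gear1 0.84 [187. 238.] 334 z pct [37.2 75.2 79.5] med [599.2 -38.7  75.2]
gear1 0.74 [114. 242.] 475 z pct [ 2.  44.4 49.1] med [800.7 -37.1  44.4]
gear1 0.73 [200. 267.] 372 z pct [46.6 75.4 78.6] med [ 566.9 -107.4   75.4]
gear1 0.59 [188. 336.] 396 z pct [10.4 45.1 48.9] med [ 603.  -281.6   45.1]
tray 0.79 [216. 264.] 9123 z pct [26.2 30.9 75.6] med [505.9 -73.2  30.9]
station 0.6 [200. 142.] 26766 z pct [ 19.6 112.4 119.2] med [560.4 180.1 112.4]
tray_handle 0.7 [264. 408.] 901 z pct [ 0.9 22.4 62.9] med [ 414.6 -472.5   22.4]
```

View pics/crop0.png

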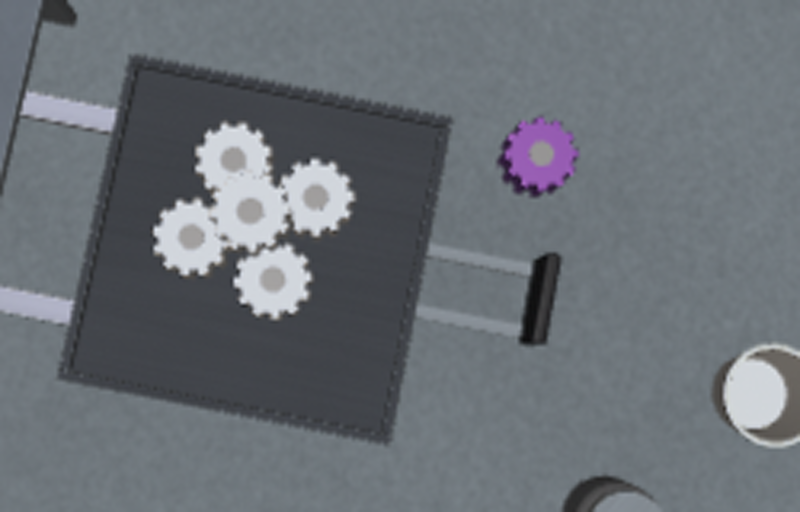

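```bash
cat >> h.py <<'E'
def plane(cam,r,c,z,m):
    f=210/np.tan(np.radians(m["fovy"])/2); R=np.array(m["R"]); C=-R.T@np.array(m["t"])
    v=np.stack([(np.asarray(c)-m["cx"])/f,(np.asarray(r)-m["cy"])/f,np.ones(np.shape(c))],-1)@R
    return C+v*((z-C[2])/v[...,2])[...,None]
def gears(b,P,m,cam="top"):
    hsv=cv2.cvtColor(b,cv2.COLOR_BGR2HSV); out=[]
    return out
E
python3 - <<'E'
from h import *
m=robot.camera_model("top"); d=np.load("top0.npy"); b=cv2.imread("pics/top0.png"); P=cloud("top",d,m); z=P[...,2]
T=np.load("sil_tray_0.npy").astype(np.uint8)
g=cv2.cvtColor(b,cv2.COLOR_BGR2GRAY)
T=((g<78)).astype(np.uint8); T[:150]=0;T[285:]=0;T[:,:187]=0;T[:,316:]=0
T=cv2.morphologyEx(T,cv2.MORPH_OPEN,np.ones((5,5)))
cs,_=cv2.findContours(T,cv2.RETR_EXTERNAL,cv2.CHAIN_APPROX_NONE); c=max(cs,key=cv2.contourArea)[:,0]
print(c.min(0),c.max(0))
for zz in (30,40):
    W=plane("top",c[:,1],c[:,0],zz,m)
    print(zz,cv2.minAreaRect(W[:,:2].astype(np.float32)))
# lip pts
# handle
H=(z>85)&(z<100)&(g<60); H[:, :320]=0; H[:,360:]=0
q=P[H]; print("handle",len(q),q.mean(0),cv2.minAreaRect(q[:,:2].astype(np.float32)))
# hood yaw: pts z 108-120
rr,cc=np.mgrid[0:420,0:560]
for k in range(7):
    M=np.load(f"sil_gear1_{k}.npy"); top=np.median(z[M]); M=M&(abs(z-top)<6); q=P[M]
    zt={0:120}.get(k,75 if top>60 else 45)
    hull=cv2.findContours(M.astype(np.uint8),0,1)[0]; h=max(hull,key=len)[:,0]; w=plane("top",h[:,1],h[:,0],zt,m)[:,:2]
    (x,y),R=cv2.minEnclosingCircle(w.astype(np.float32)); print(k,zt,round(top,1),"enc",round(x,1),round(y,1),round(R,1),"mean",plane("top",rr[M].astype(float),cc[M].astype(float),zt,m).mean(0).round(1))
E
```

```text
[190 158] [309 274]
30 ((532.0011596679688, -59.0557861328125), (266.6854553222656, 264.9527282714844), 78.9823226928711)
40 ((531.1197509765625, -59.60699462890625), (264.1228942871094, 262.4068298339844), 78.98233795166016)
handle 132 [ 490.03388596 -279.39424973   94.43450721] ((488.2588806152344, -279.2873840332031), (12.087684631347656, 69.80529022216797), 78.09593963623047)
0 120 120.3 enc 549.2 -57.4 29.4 mean [549.1 -57.9 120. ]
1 75 75.1 enc 533.7 -11.8 29.0 mean [533.1  -8.6  75. ]
2 75 75.2 enc 502.2 -73.6 29.4 mean [501.3 -73.9  75. ]
3 75 75.2 enc 594.7 -41.4 29.1 mean [599.  -40.2  75. ]
4 45 44.4 enc 806.2 -35.1 30.2 mean [806.2 -35.5  45. ]
5 75 75.4 enc 565.7 -105.9 28.8 mean [ 566.3 -107.    75. ]
6 45 45.1 enc 603.4 -282.5 28.6 mean [ 604.5 -283.7   45. ]
```

```bash
cat >> h.py <<'E'
from scipy.spatial.transform import Rotation as Ro
MID=np.array([531.4,-59.0]); YAW=-11.0
EX=np.array([np.cos(np.radians(YAW)),np.sin(np.radians(YAW))]); EY=np.array([-EX[1],EX[0]])
def w2t(p): p=np.asarray(p)[...,:2]-MID; return np.stack([p@EX,p@EY],-1)
def t2w(p): return MID+p[0]*EX+p[1]*EY
def go(x,y,z,jaw):
    """remaining move to TCP x,y,z, tool down, jaw axis at world angle jaw (mod 180)"""
    s=robot.sense(); R=Ro.from_euler("xyz",s["ee_rot"],degrees=True)
    best=None
    for a in (jaw,jaw+180):
        a=np.radians(a); zt=np.array([np.cos(a),np.sin(a),0]); xt=np.array([0,0,-1.]); G=Ro.from_matrix(np.stack([xt,np.cross(zt,xt),zt],1))
        rv=(R.inv()*G).as_rotvec()
        if best is None or np.linalg.norm(rv)<np.linalg.norm(best[0]): best=(rv,G)
    rv,G=best; d=np.array([x,y,z])-s["eef_pos"]
    print("t",round(s["time"],2),"pos",s["eef_pos"].round(1),"grip",round(s["grip_width"],1),"F",s["force"].round(1))
    print("turn frac",(rv/np.pi).round(4)," shift frac cur axes",(R.inv().apply(d)/500).round(4)," goal axes",(G.inv().apply(d)/500).round(4),"dist",d.round(1))
E
python3 - <<'E'
from h import *
m=robot.camera_model("top"); d=np.load("top0.npy"); b=cv2.imread("pics/top0.png")
# bores: grey in white: refine centres
g=b[...,1].astype(float)
W=(cv2.cvtColor(b,cv2.COLOR_BGR2GRAY)>120).astype(np.uint8)
B=((g>120)&(g<190)).astype(np.uint8)
n,L,S,C=cv2.connectedComponentsWithStats(B)
for i in range(1,n):
    if 15<S[i,4]<120 and 180<C[i][0]<310 and 160<C[i][1]<260:
        for z in((120,) if 240<C[i][0]<255 and 200<C[i][1]<215 else (75,)):
            w=plane("top",C[i][1],C[i][0],z,m); print(S[i,4],C[i].round(1),w.round(1),w2t(w).round(1))
for k,(x,y) in enumerate([(549.2,-57.6),(533.5,-10.5),(502,-73.7),(596,-41),(566,-106.2)]): print(k,w2t([x,y]).round(1))
go(549,-57.5,200,19)
E
```

```text
61 [196.7 184.1] [608.2  71.6  75. ] [ 50.5 142.8]
16 [182.9 183. ] [610.8 105.4  75. ] [ 46.6 176.5]
52 [242.5 189.5] [595.7 -41.8  75. ] [59.8 29.2]
16 [187.2 190.3] [592.6  94.4  75. ] [ 30.8 162.2]
63 [196.1 195.2] [580.5  72.3  75. ] [ 23.2 138.2]
17 [254.2 194.7] [582.8 -70.8  75. ] [52.7 -1.8]
52 [268.3 201.3] [ 566.6 -105.7   75. ] [ 43.5 -39.2]
55 [247.7 205.4] [550.8 -57.8 120. ] [18.8  4.9]
19 [194.5 206.5] [552.6  75.3  75. ] [ -4.8 135.8]
53 [229.5 213.6] [535.6 -10.6  75. ] [-5.1 48.4]
26 [241.2 216.7] [528.  -39.4  75. ] [-7.  18.6]
30 [253.6 218.6] [523.5 -70.   75. ] [ -5.7 -12.3]
51 [254.7 226.8] [503.4 -72.8  75. ] [-24.9 -18.9]
0 [17.2  4.8]
1 [-7.2 48. ]
2 [-26.1 -20. ]
3 [60. 30.]
4 [ 43.  -39.7]
t 0.5 pos [173.8 626.3 231.2] grip 85.3 F [-0.1 -0.2  0.3]
turn frac [ 0.3083 -0.      0.    ]  shift frac cur axes [ 0.0625 -1.0888 -1.1171]  goal axes [ 0.0624 -1.5374  0.2642] dist [ 375.2 -683.8  -31.2]
```

```bash
python3 -m crank '[{"wx":0.044},{"wx":0.044},{"wx":0.044},{"wx":0.044},{"wx":0.044}]'; python3 -m crank '[{"wx":0.044},{"wx":0.044},{"fingers":-1},{"fingers":-1},{"fingers":-1}]'; python3 -c "
from h import *
go(550,-57.6,200,19)"
```

```text
t 0.5 pos [173.8 626.3 231.2] grip 85.3 F [-0.1 -0.2  0.3]
turn frac [ 0.3083 -0.      0.    ]  shift frac cur axes [ 0.0625 -1.0908 -1.1167]  goal axes [ 0.0624 -1.5382  0.2661] dist [ 376.2 -683.9  -31.2]validation failed for argument at $[0]...
validation failed for argument at $[0]...
```

```bash
python3 -m crank '[{"dx":0,"dy":0,"dz":0,"wx":0.044,"wy":0,"wz":0,"fingers":-1},{"dx":0,"dy":0,"dz":0,"wx":0.044,"wy":0,"wz":0,"fingers":-1},{"dx":0,"dy":0,"dz":0,"wx":0.044,"wy":0,"wz":0,"fingers":-1},{"dx":0,"dy":0,"dz":0,"wx":0.044,"wy":0,"wz":0,"fingers":-1},{"dx":0,"dy":0,"dz":0,"wx":0.044,"wy":0,"wz":0,"fingers":-1}]'; python3 -m crank '[{"dx":0,"dy":0,"dz":0,"wx":0.044,"wy":0,"wz":0,"fingers":-1},{"dx":0,"dy":0,"dz":0,"wx":0.044,"wy":0,"wz":0,"fingers":-1},{"dx":0,"dy":-0.09,"dz":0.015,"wx":0,"wy":0,"wz":0,"fingers":-1},{"dx":0,"dy":-0.09,"dz":0.015,"wx":0,"wy":0,"wz":0,"fingers":-1},{"dx":0,"dy":-0.09,"dz":0.015,"wx":0,"wy":0,"wz":0,"fingers":-1}]'; python3 -c "
from h import *
go(550,-57.6,200,19)"
```

```text
time: 1.0
eef_pos: [173.8, 626.4, 231.4]
ee_rot: [75.4, 90.0, 109.9]
force: [0.4, 0.2, 0.3]
grip_width: 85.4
time: 1.5
eef_pos: [239.7, 504.9, 231.2]
ee_rot: [-8.3, 90.0, 10.8]
force: [1.0, -1.0, 0.2]
grip_width: 85.3
t 1.5 pos [239.7 504.9 231.2] grip 85.3 F [ 1.  -1.   0.2]
turn frac [0.0006 0.0002 0.    ]  shift frac cur axes [ 0.0627 -1.2663  0.2179]  goal axes [ 0.0625 -1.2658  0.2205] dist [ 310.3 -562.5  -31.2]
```

```bash
for i in 1 2; do python3 -m crank '[{"dx":0,"dy":-0.085,"dz":0.0147,"wx":0,"wy":0,"wz":0,"fingers":-1},{"dx":0,"dy":-0.085,"dz":0.0147,"wx":0,"wy":0,"wz":0,"fingers":-1},{"dx":0,"dy":-0.085,"dz":0.0147,"wx":0,"wy":0,"wz":0,"fingers":-1},{"dx":0,"dy":-0.085,"dz":0.0147,"wx":0,"wy":0,"wz":0,"fingers":-1},{"dx":0,"dy":-0.085,"dz":0.0147,"wx":0,"wy":0,"wz":0,"fingers":-1}]'; done;  python3 -m crank '[{"dx":0,"dy":-0.085,"dz":0.0147,"wx":0,"wy":0,"wz":0,"fingers":-1},{"dx":0,"dy":-0.085,"dz":0.0147,"wx":0,"wy":0,"wz":0,"fingers":-1},{"dx":0,"dy":-0.085,"dz":0.0147,"wx":0,"wy":0,"wz":0,"fingers":-0.8},{"dx":0,"dy":-0.085,"dz":0.0147,"wx":0,"wy":0,"wz":0,"fingers":-0.8},{"dx":0,"dy":-0.06,"dz":0.0147,"wx":0,"wy":0,"wz":0,"fingers":-0.8}]'; python3 -c "
from h import *
go(550,-57.6,200,19)
m=robot.camera_model('wrist');b,d=robot.grab_frame('wrist');cv2.imwrite('pics/w1.png',b);np.save('w1.npy',d)
P=cloud('wrist',d,m);z=P[...,2]
o=robot.silhouettes('wrist','gear1')
for q in o[:6]:
    M=q['pixels'];t=np.median(z[M]);M=M&(abs(z-t)<5);print(round(q['p'],2),np.round(q['pixel']),M.sum(),P[M].mean(0).round(1),cv2.minEnclosingCircle(P[M][:,:2].astype(np.float32)))
"
```

```text
time: 2.0
eef_pos: [344.0, 315.6, 231.6]
ee_rot: [50.9, 89.9, 69.9]
force: [1.3, 0.4, -0.4]
grip_width: 85.1
time: 2.5
eef_pos: [448.1, 126.8, 231.8]
ee_rot: [36.7, 89.9, 55.7]
force: [0.6, 0.4, -0.8]
grip_width: 85.4
time: 3.0
eef_pos: [548.3, -52.1, 231.9]
ee_rot: [-49.1, 89.9, -30.2]
force: [-0.4, 0.2, 0.6]
grip_width: 76.5
t 3.0 pos [548.3 -52.1 231.9] grip 76.5 F [-0.4  0.2  0.6]
turn frac [-0.0006  0.0004  0.0004]  shift frac cur axes [ 0.0638 -0.0114 -0.0004]  goal axes [ 0.0638 -0.0115 -0.0003] dist [  1.7  -5.5 -31.9]
0.91 [143. 272.] 2677 [535.   -8.5  75.9] ((535.3076171875, -10.162668228149414), 29.66336441040039)
0.84 [205. 274.] 3266 [550.2 -56.6 120.8] ((550.5878295898438, -57.75250244140625), 30.01548957824707)
0.84 [192. 323.] 2092 [597.7 -38.1  75.8] ((595.6358642578125, -41.172813415527344), 29.621707916259766)
0.82 [351. 262.] 1260 [ 606.7 -282.3   45.3] ((606.94384765625, -284.9517822265625), 30.369821548461914)
0.77 [251. 275.] 1269 [ 569.9 -112.7   75.8] ((567.3193969726562, -105.44831848144531), 29.93735122680664)
0.71 [232. 480.] 1873 [805.4 -34.3  45.4] ((807.3120727539062, -35.077919006347656), 30.110811233520508)
```

View pics/w1.png

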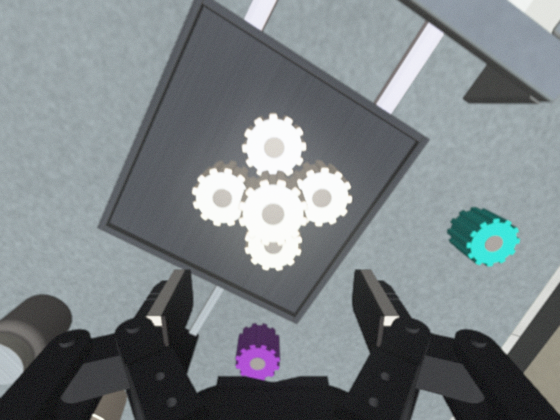

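The wrist view shows five white pinions on the tray, with the top one at (213,272). Turquoise (243,493) and purple (364,257) lie off the tray, and the positions agree with the top camera to 1 mm. Descending on the top pinion.

```bash
python3 -m crank '[{"dx":0.08,"dy":-0.011,"dz":0,"wx":0,"wy":0,"wz":0,"fingers":-0.8},{"dx":0.08,"dy":0,"dz":0,"wx":0,"wy":0,"wz":0,"fingers":-0.8},{"dx":0.07,"dy":0,"dz":0,"wx":0,"wy":0,"wz":0,"fingers":-0.8},{"dx":0.04,"dy":0,"dz":0,"wx":0,"wy":0,"wz":0,"fingers":-0.8},{"dx":0.03,"dy":0,"dz":0,"wx":0,"wy":0,"wz":0,"fingers":-0.8}]' 30;  python3 -c "
from h import *
go(550.5,-57.6,78,19)"
```

```text
time: 3.6
eef_pos: [547.8, -52.5, 79.4]
ee_rot: [147.0, 89.8, 166.1]
force: [-0.1, -0.0, 0.3]
grip_width: 77.0
t 3.6 pos [547.8 -52.5  79.4] grip 77.0 F [-0.1 -0.   0.3]
turn frac [ 0.0007 -0.0008 -0.0005]  shift frac cur axes [ 0.0027 -0.0114  0.0017]  goal axes [ 0.0027 -0.0114  0.0017] dist [ 2.7 -5.1 -1.4]
```

```bash
python3 -m crank '[{"dx":0.002,"dy":-0.011,"dz":0.002,"wx":0,"wy":0,"wz":0,"fingers":-0.8},{"dx":0,"dy":0,"dz":0,"wx":0,"wy":0,"wz":0,"fingers":-0.8},{"dx":0,"dy":0,"dz":0,"wx":0,"wy":0,"wz":0,"fingers":-0.2},{"dx":0,"dy":0,"dz":0,"wx":0,"wy":0,"wz":0,"fingers":0},{"dx":0,"dy":0,"dz":0,"wx":0,"wy":0,"wz":0,"fingers":0}]' 30;  python3 -c "
from h import *
go(550.5,-57.6,78,19)"
```

```text
time: 4.1
eef_pos: [553.0, -59.3, 82.0]
ee_rot: [-14.3, 89.9, 4.7]
force: [-1.4, -0.5, 6.4]
grip_width: 59.1
t 4.1 pos [553.  -59.3  82. ] grip 59.1 F [-1.4 -0.5  6.4]
turn frac [0.0002 0.0008 0.0002]  shift frac cur axes [ 0.008   0.0049 -0.0037]  goal axes [ 0.008   0.0048 -0.0036] dist [-2.5  1.7 -4. ]
```

```bash
python3 -m crank '[{"dx":-0.02,"dy":0,"dz":0,"wx":0,"wy":0,"wz":0,"fingers":0.2},{"dx":-0.03,"dy":0,"dz":0,"wx":0,"wy":0,"wz":0,"fingers":0.2},{"dx":-0.03,"dy":0,"dz":0,"wx":0,"wy":0,"wz":0,"fingers":0.2},{"dx":0,"dy":0,"dz":0,"wx":0,"wy":0,"wz":0,"fingers":0.2},{"dx":0,"dy":0,"dz":0,"wx":0,"wy":0,"wz":0,"fingers":0.2}]' 40;  python3 -c "
from h import *
for p in [(-82,82),(82,82),(82,-82),(-82,-82)]: print(p,t2w(p))
x,y=t2w((-82,82))+[2,-1.5]
go(x,y,115,19)"
```

```text
time: 4.6
eef_pos: [552.4, -58.6, 121.1]
ee_rot: [-1.3, 89.9, 17.8]
force: [-0.9, 0.5, -3.7]
grip_width: 59.2
(-82, 82) [466.55290858  37.13976666]
(82, 82) [627.53976666   5.84709142]
(82, -82) [ 596.24709142 -155.13976666]
(-82, -82) [ 435.26023334 -123.84709142]
t 4.6 pos [552.4 -58.6 121.1] grip 59.2 F [-0.9  0.5 -3.7]
turn frac [0.0004 0.0006 0.    ]  shift frac cur axes [ 0.012   0.2329 -0.097 ]  goal axes [ 0.0121  0.2328 -0.0973] dist [-83.9  94.2  -6.1]
```

```bash
python3 -m crank '[{"dx":0,"dy":0.03,"dz":-0.012,"wx":0,"wy":0,"wz":0,"fingers":0.2},{"dx":0,"dy":0.06,"dz":-0.025,"wx":0,"wy":0,"wz":0,"fingers":0.2},{"dx":0,"dy":0.07,"dz":-0.03,"wx":0,"wy":0,"wz":0,"fingers":0.2},{"dx":0.02,"dy":0.05,"dz":-0.02,"wx":0,"wy":0,"wz":0,"fingers":0.2},{"dx":0.03,"dy":0.023,"dz":-0.01,"wx":0,"wy":0,"wz":0,"fingers":0.2}]';  python3 -c "
from h import *
x,y=t2w((-82,82))+[2,-1.5]
go(x,y,40,19)"
```

```text
time: 5.1
eef_pos: [466.0, 38.3, 94.7]
ee_rot: [103.1, 89.8, 122.4]
force: [-0.0, 0.5, -2.5]
grip_width: 58.9
t 5.1 pos [466.   38.3  94.7] grip 58.9 F [-0.   0.5 -2.5]
turn frac [ 0.0014 -0.0002 -0.0008]  shift frac cur axes [ 0.1094 -0.007   0.0032]  goal axes [ 0.1094 -0.0067  0.0031] dist [  2.6  -2.6 -54.7]
```

```bash
python3 -m crank '[{"dx":0.04,"dy":0,"dz":0,"wx":0,"wy":0,"wz":0,"fingers":0.2},{"dx":0.04,"dy":0,"dz":0,"wx":0,"wy":0,"wz":0,"fingers":0.2},{"dx":0.018,"dy":0,"dz":0,"wx":0,"wy":0,"wz":0,"fingers":0.2},{"dx":0,"dy":0,"dz":0,"wx":0,"wy":0,"wz":0,"fingers":0.2},{"dx":0,"dy":0,"dz":0,"wx":0,"wy":0,"wz":0,"fingers":0.2}]';  python3 -c "
from h import *
x,y=t2w((-82,82))+[2,-1.5]
go(x,y,37,19)"
```

```text
time: 5.6
eef_pos: [468.3, 35.1, 46.5]
ee_rot: [-89.2, 90.0, -70.2]
force: [0.6, -0.1, -2.1]
grip_width: 59.1
t 5.6 pos [468.3  35.1  46.5] grip 59.1 F [ 0.6 -0.1 -2.1]
turn frac [0.0001 0.     0.0001]  shift frac cur axes [0.0189 0.0009 0.0008]  goal axes [0.0189 0.0009 0.0008] dist [ 0.2  0.5 -9.5]
```

Settled well in xy. Lowering gently until contact.

```bash
python3 -m crank '[{"dx":0.006,"dy":0,"dz":0,"wx":0,"wy":0,"wz":0,"fingers":0.2},{"dx":0.005,"dy":0,"dz":0,"wx":0,"wy":0,"wz":0,"fingers":0.2},{"dx":0.003,"dy":0,"dz":0,"wx":0,"wy":0,"wz":0,"fingers":0.2},{"dx":0.002,"dy":0,"dz":0,"wx":0,"wy":0,"wz":0,"fingers":0.2},{"dx":0.001,"dy":0,"dz":0,"wx":0,"wy":0,"wz":0,"fingers":0.2}]';  python3 -c "
from h import *
x,y=t2w((-82,82))+[2,-1.5]
go(x,y,37,19)"
```

```text
time: 6.1
eef_pos: [468.0, 35.5, 37.8]
ee_rot: [69.4, 90.0, 88.4]
force: [0.2, -0.3, -2.8]
grip_width: 59.5
t 6.1 pos [468.   35.5  37.8] grip 59.5 F [ 0.2 -0.3 -2.8]
turn frac [ 0.0002  0.     -0.    ]  shift frac cur axes [ 0.0015 -0.      0.0011]  goal axes [ 0.0015 -0.      0.0011] dist [ 0.5  0.2 -0.8]
```

```bash
python3 -m crank '[{"dx":0.002,"dy":0,"dz":0,"wx":0,"wy":0,"wz":0,"fingers":0.2},{"dx":0.001,"dy":0,"dz":0,"wx":0,"wy":0,"wz":0,"fingers":0.2},{"dx":0.001,"dy":0,"dz":0,"wx":0,"wy":0,"wz":0,"fingers":0.2},{"dx":0,"dy":0,"dz":0,"wx":0,"wy":0,"wz":0,"fingers":0.2},{"dx":0,"dy":0,"dz":0,"wx":0,"wy":0,"wz":0,"fingers":0.2}]'
```

```text
time: 6.6
eef_pos: [468.1, 35.6, 37.0]
ee_rot: [101.0, 89.9, 120.0]
force: [-5.2, 0.4, 10.6]
grip_width: 59.5
```

```bash
python3 -m crank '[{"dx":0,"dy":0,"dz":0,"wx":0,"wy":0,"wz":0,"fingers":-0.66},{"dx":0,"dy":0,"dz":0,"wx":0,"wy":0,"wz":0,"fingers":-0.66},{"dx":-0.03,"dy":0,"dz":0,"wx":0,"wy":0,"wz":0,"fingers":-0.66},{"dx":-0.08,"dy":0,"dz":0,"wx":0,"wy":0,"wz":0,"fingers":-0.7},{"dx":-0.08,"dy":0,"dz":0,"wx":0,"wy":0,"wz":0,"fingers":-0.7}]';  python3 -c "
from h import *
go(595.7+1.5,-41.5-1,135,19)"
```

```text
time: 7.1
eef_pos: [467.2, 35.1, 131.0]
ee_rot: [-156.9, 89.8, -137.8]
force: [1.1, 1.5, 0.1]
grip_width: 72.9
t 7.1 pos [467.2  35.1 131. ] grip 72.9 F [1.1 1.5 0.1]
turn frac [ 0.0002 -0.0009  0.0004]  shift frac cur axes [-0.0082 -0.2314  0.1952]  goal axes [-0.008  -0.2313  0.1953] dist [130.  -77.6   4. ]
```

```bash
python3 -m crank '[{"dx":0,"dy":-0.05,"dz":0.04,"wx":0,"wy":0,"wz":0,"fingers":-0.7},{"dx":0,"dy":-0.06,"dz":0.05,"wx":0,"wy":0,"wz":0,"fingers":-0.7},{"dx":0,"dy":-0.06,"dz":0.05,"wx":0,"wy":0,"wz":0,"fingers":-0.7},{"dx":0,"dy":-0.04,"dz":0.035,"wx":0,"wy":0,"wz":0,"fingers":-0.7},{"dx":0.02,"dy":-0.02,"dz":0.018,"wx":0,"wy":0,"wz":0,"fingers":-0.7}]'; python3 -m crank '[{"dx":0.05,"dy":0,"dz":0,"wx":0,"wy":0,"wz":0,"fingers":-0.7},{"dx":0,"dy":0,"dz":0,"wx":0,"wy":0,"wz":0,"fingers":-0.7},{"dx":0,"dy":0,"dz":0,"wx":0,"wy":0,"wz":0,"fingers":-0.7},{"dx":0,"dy":0,"dz":0,"wx":0,"wy":0,"wz":0,"fingers":-0.7},{"dx":0,"dy":0,"dz":0,"wx":0,"wy":0,"wz":0,"fingers":-0.7}]';  python3 -c "
from h import *
m=robot.camera_model('wrist');b,d=robot.grab_frame('wrist');cv2.imwrite('pics/w2.png',b)
b,d=robot.grab_frame('top');cv2.imwrite('pics/t2.png',b[140:300,170:420].repeat(3,0).repeat(3,1))
go(595.7,-41.5,39,19)"
```

```text
time: 7.6
eef_pos: [600.6, -44.0, 122.3]
ee_rot: [-37.5, 89.7, -18.5]
force: [-0.1, 0.6, 0.3]
grip_width: 72.4
time: 8.1
eef_pos: [597.4, -41.4, 96.9]
ee_rot: [-6.6, 89.9, 12.5]
force: [0.3, -0.4, 0.2]
grip_width: 72.6
t 8.2 pos [597.3 -41.5  96.8] grip 72.5 F [-0.5 -0.2 -1. ]
turn frac [0.0004 0.0005 0.    ]  shift frac cur axes [ 0.1155  0.001  -0.0033]  goal axes [ 0.1155  0.001  -0.0031] dist [ -1.6  -0.  -57.8]
```

View pics/t2.png

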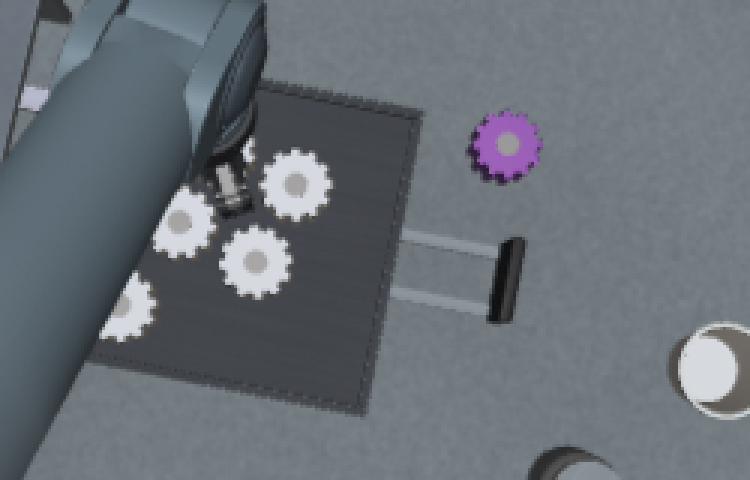

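View pics/w2.png

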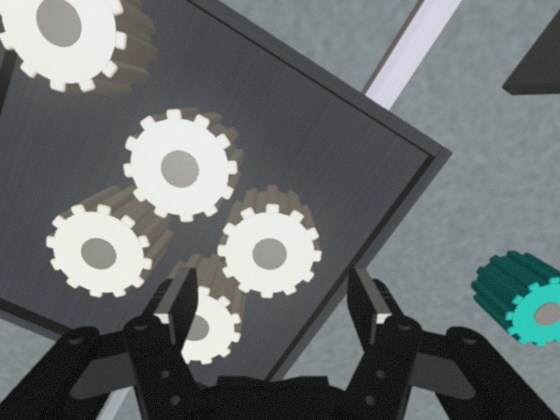

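The first pinion lies flat at its corner (wrist view, top left). The jaws straddle gear (252,268), with the left finger over the free centre hole.

```bash
python3 -m crank '[{"dx":0.04,"dy":0.001,"dz":-0.003,"wx":0,"wy":0,"wz":0,"fingers":-0.7},{"dx":0.04,"dy":0,"dz":0,"wx":0,"wy":0,"wz":0,"fingers":-0.7},{"dx":0.025,"dy":0,"dz":0,"wx":0,"wy":0,"wz":0,"fingers":-0.7},{"dx":0.01,"dy":0,"dz":0,"wx":0,"wy":0,"wz":0,"fingers":-0.7},{"dx":0,"dy":0,"dz":0,"wx":0,"wy":0,"wz":0,"fingers":-0.7}]'; python3 -m crank '[{"dx":0,"dy":0,"dz":0,"wx":0,"wy":0,"wz":0,"fingers":-0.3},{"dx":0,"dy":0,"dz":0,"wx":0,"wy":0,"wz":0,"fingers":0},{"dx":0,"dy":0,"dz":0,"wx":0,"wy":0,"wz":0,"fingers":0.2},{"dx":0,"dy":0,"dz":0,"wx":0,"wy":0,"wz":0,"fingers":0.2},{"dx":0,"dy":0,"dz":0,"wx":0,"wy":0,"wz":0,"fingers":0.2}]' 40; python3 -c "
from h import *
go(595.7,-41.5,39,19)"
```

```text
time: 8.7
eef_pos: [594.8, -41.8, 37.9]
ee_rot: [168.4, 89.9, -172.6]
force: [0.2, -0.8, -0.2]
grip_width: 72.5
time: 9.2
eef_pos: [596.2, -41.9, 39.3]
ee_rot: [-19.2, 89.9, -0.1]
force: [0.1, -0.5, 4.2]
grip_width: 59.4
t 9.2 pos [596.2 -41.9  39.3] grip 59.4 F [ 0.1 -0.5  4.2]
turn frac [0.0002 0.0006 0.0002]  shift frac cur axes [ 0.0005  0.0012 -0.0007]  goal axes [ 0.0005  0.0012 -0.0007] dist [-0.5  0.4 -0.3]
```

```bash
python3 -m crank '[{"dx":-0.02,"dy":0,"dz":0,"wx":0,"wy":0,"wz":0,"fingers":0.2},{"dx":-0.03,"dy":0,"dz":0,"wx":0,"wy":0,"wz":0,"fingers":0.2},{"dx":0,"dy":0,"dz":0,"wx":0,"wy":0,"wz":0,"fingers":0.2},{"dx":0,"dy":0,"dz":0,"wx":0,"wy":0,"wz":0,"fingers":0.2},{"dx":0,"dy":0,"dz":0,"wx":0,"wy":0,"wz":0,"fingers":0.2}]'; python3 -c "
from h import *
go(628,5.5,39.3,19)"
```

```text
time: 9.7
eef_pos: [594.7, -41.5, 63.0]
ee_rot: [144.0, 90.0, 163.1]
force: [-0.4, -0.4, -2.2]
grip_width: 59.0
t 9.7 pos [594.7 -41.5  63. ] grip 59.0 F [-0.4 -0.4 -2.2]
turn frac [ 0.0003 -0.0002 -0.0002]  shift frac cur axes [0.0473 0.067  0.0937]  goal axes [0.0474 0.0671 0.0936] dist [ 33.3  47.  -23.7]
```

```bash
python3 -m crank '[{"dx":0,"dy":0.016,"dz":0.023,"wx":0,"wy":0,"wz":0,"fingers":0.2},{"dx":0,"dy":0.022,"dz":0.03,"wx":0,"wy":0,"wz":0,"fingers":0.2},{"dx":0,"dy":0.017,"dz":0.025,"wx":0,"wy":0,"wz":0,"fingers":0.2},{"dx":0.01,"dy":0.012,"dz":0.0156,"wx":0,"wy":0,"wz":0,"fingers":0.2},{"dx":0.02,"dy":0,"dz":0,"wx":0,"wy":0,"wz":0,"fingers":0.2}]'; python3 -m crank '[{"dx":0.008,"dy":0,"dz":0,"wx":0,"wy":0,"wz":0,"fingers":0.2},{"dx":0,"dy":0,"dz":0,"wx":0,"wy":0,"wz":0,"fingers":0.2},{"dx":0.003,"dy":0,"dz":0,"wx":0,"wy":0,"wz":0,"fingers":0.2},{"dx":0.002,"dy":0,"dz":0,"wx":0,"wy":0,"wz":0,"fingers":0.2},{"dx":0.002,"dy":0,"dz":0,"wx":0,"wy":0,"wz":0,"fingers":0.2}]';python3 -c "
from h import *
go(628,5.5,39.3,19)"
```

```text
time: 10.2
eef_pos: [630.9, 9.0, 48.3]
ee_rot: [8.2, 89.8, 27.6]
force: [1.0, -0.0, -2.3]
grip_width: 59.1
time: 10.7
eef_pos: [628.6, 4.6, 41.0]
ee_rot: [-20.8, 90.0, -1.8]
force: [-0.1, 0.3, -2.4]
grip_width: 59.1
t 10.7 pos [628.6   4.6  41. ] grip 59.1 F [-0.1  0.3 -2.4]
turn frac [-0.      0.0001  0.0001]  shift frac cur axes [ 0.0035  0.0021 -0.0005]  goal axes [ 0.0035  0.0021 -0.0005] dist [-0.6  0.9 -1.7]
```

```bash
python3 -m crank '[{"dx":0.002,"dy":0,"dz":0,"wx":0,"wy":0,"wz":0,"fingers":0.2},{"dx":0.002,"dy":0,"dz":0,"wx":0,"wy":0,"wz":0,"fingers":0.2},{"dx":0.001,"dy":0,"dz":0,"wx":0,"wy":0,"wz":0,"fingers":0.2},{"dx":0.001,"dy":0,"dz":0,"wx":0,"wy":0,"wz":0,"fingers":0.2},{"dx":0,"dy":0,"dz":0,"wx":0,"wy":0,"wz":0,"fingers":0.2}]'
```

```text
time: 11.2
eef_pos: [628.6, 5.1, 39.3]
ee_rot: [82.8, 89.9, 101.8]
force: [-3.9, 0.9, 6.7]
grip_width: 59.0
```

Contact. Releasing, rising and moving to gear5 at (567,-105.5).

```bash
python3 -m crank '[{"dx":0,"dy":0,"dz":0,"wx":0,"wy":0,"wz":0,"fingers":-0.66},{"dx":0,"dy":0,"dz":0,"wx":0,"wy":0,"wz":0,"fingers":-0.66},{"dx":-0.03,"dy":0,"dz":0,"wx":0,"wy":0,"wz":0,"fingers":-0.66},{"dx":-0.06,"dy":0,"dz":0,"wx":0,"wy":0,"wz":0,"fingers":-0.7},{"dx":-0.04,"dy":0,"dz":0,"wx":0,"wy":0,"wz":0,"fingers":-0.7}]';  python3 -c "
from h import *
go(567,-105.5,39,19)"
```

```text
time: 11.7
eef_pos: [629.5, 4.8, 105.1]
ee_rot: [-27.6, 89.9, -8.6]
force: [0.6, 0.9, 0.2]
grip_width: 72.5
t 11.7 pos [629.5   4.8 105.1] grip 72.5 F [0.6 0.9 0.2]
turn frac [0.0002 0.0007 0.0003]  shift frac cur axes [ 0.132  -0.1676 -0.1905]  goal axes [ 0.1322 -0.1679 -0.1901] dist [ -62.5 -110.3  -66.1]
```

```bash
python3 -m crank '[{"dx":0,"dy":-0.04,"dz":-0.045,"wx":0,"wy":0,"wz":0,"fingers":-0.7},{"dx":0,"dy":-0.045,"dz":-0.05,"wx":0,"wy":0,"wz":0,"fingers":-0.7},{"dx":0,"dy":-0.045,"dz":-0.05,"wx":0,"wy":0,"wz":0,"fingers":-0.7},{"dx":0,"dy":-0.03,"dz":-0.035,"wx":0,"wy":0,"wz":0,"fingers":-0.7},{"dx":0,"dy":-0.008,"dz":-0.01,"wx":0,"wy":0,"wz":0,"fingers":-0.7}]'; python3 -m crank '[{"dx":0,"dy":0,"dz":0,"wx":0,"wy":0,"wz":0,"fingers":-0.7},{"dx":0,"dy":0,"dz":0,"wx":0,"wy":0,"wz":0,"fingers":-0.7},{"dx":0,"dy":0,"dz":0,"wx":0,"wy":0,"wz":0,"fingers":-0.7},{"dx":0,"dy":0,"dz":0,"wx":0,"wy":0,"wz":0,"fingers":-0.7},{"dx":0,"dy":0,"dz":0,"wx":0,"wy":0,"wz":0,"fingers":-0.7}]';  python3 -c "
from h import *
m=robot.camera_model('wrist');b,d=robot.grab_frame('wrist');cv2.imwrite('pics/w3.png',b)
P=cloud('wrist',d,m);z=P[...,2]
for q in robot.silhouettes('wrist','gear1')[:6]:
    M=q['pixels'];t=np.median(z[M]);M=M&(abs(z-t)<5);c,r=cv2.minEnclosingCircle(P[M][:,:2].astype(np.float32));print(round(q['p'],2),np.round(q['pixel']),M.sum(),np.round(c,1),round(r,1),round(t,1),w2t(c).round(1))
go(567,-105.5,39,19)"
```

```text
time: 12.2
eef_pos: [564.6, -109.3, 104.0]
ee_rot: [-84.2, 89.9, -65.5]
force: [0.1, 0.4, -0.9]
grip_width: 72.6
time: 12.7
eef_pos: [566.6, -104.1, 102.6]
ee_rot: [125.6, 90.0, 144.8]
force: [-0.1, -0.5, 0.5]
grip_width: 72.6
0.95 [ 99. 446.] 10409 [628.6   4.5] 30.6 75.7 [83.3 80.9]
0.9 [232. 552.] 459 [789.8 -47.2] 21.6 9.3 [251.4  60.9]
0.84 [242. 274.] 6490 [ 567.4 -105.2] 30.3 75.7 [ 44.2 -38.5]
0.7 [156. 234.] 81172 [544.4 -78.9] 179.6 31.2 [ 16.5 -17. ]
0.69 [ 67. 272.] 10779 [535.6 -10.8] 30.2 76.0 [-5.1 48.2]
0.58 [159. 185.] 8357 [503.3 -73.7] 30.2 75.9 [-24.8 -19.8]
t 12.8 pos [ 566.3 -104.7  102.6] grip 72.8 F [-0.2  0.8  0.3]
turn frac [ 0.0006 -0.0001 -0.    ]  shift frac cur axes [ 0.1273 -0.002   0.0008]  goal axes [ 0.1273 -0.002   0.0007] dist [  0.7  -0.8 -63.6]
```

View pics/w3.png

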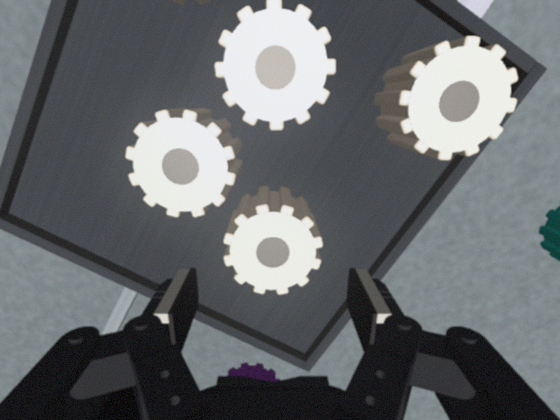

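The gear at (251,272) sits centred between the jaws. The corner gear (100,460) lies flat at tray (83,81).

```bash
python3 -m crank '[{"dx":0.045,"dy":-0.001,"dz":0.001,"wx":0,"wy":0,"wz":0,"fingers":-0.7},{"dx":0.045,"dy":0,"dz":0,"wx":0,"wy":0,"wz":0,"fingers":-0.7},{"dx":0.027,"dy":0,"dz":0,"wx":0,"wy":0,"wz":0,"fingers":-0.7},{"dx":0.01,"dy":0,"dz":0,"wx":0,"wy":0,"wz":0,"fingers":-0.7},{"dx":0,"dy":0,"dz":0,"wx":0,"wy":0,"wz":0,"fingers":-0.7}]'; python3 -m crank '[{"dx":0,"dy":0,"dz":0,"wx":0,"wy":0,"wz":0,"fingers":-0.3},{"dx":0,"dy":0,"dz":0,"wx":0,"wy":0,"wz":0,"fingers":0},{"dx":0,"dy":0,"dz":0,"wx":0,"wy":0,"wz":0,"fingers":0.2},{"dx":0,"dy":0,"dz":0,"wx":0,"wy":0,"wz":0,"fingers":0.2},{"dx":0,"dy":0,"dz":0,"wx":0,"wy":0,"wz":0,"fingers":0.2}]' 40; python3 -m crank '[{"dx":-0.02,"dy":0,"dz":0,"wx":0,"wy":0,"wz":0,"fingers":0.2},{"dx":-0.03,"dy":0,"dz":0,"wx":0,"wy":0,"wz":0,"fingers":0.2},{"dx":0,"dy":0,"dz":0,"wx":0,"wy":0,"wz":0,"fingers":0.2},{"dx":0,"dy":0,"dz":0,"wx":0,"wy":0,"wz":0,"fingers":0.2},{"dx":0,"dy":0,"dz":0,"wx":0,"wy":0,"wz":0,"fingers":0.2}]'; python3 -c "
from h import *
go(596.2,-155.1,39,19)"
```

```text
time: 13.3
eef_pos: [566.3, -105.6, 38.7]
ee_rot: [167.0, 89.9, -174.0]
force: [0.4, -0.2, 0.2]
grip_width: 72.4
time: 13.8
eef_pos: [567.7, -105.9, 40.3]
ee_rot: [-25.7, 89.9, -6.7]
force: [-0.6, -0.2, 4.9]
grip_width: 59.2
time: 14.3
eef_pos: [566.3, -105.2, 64.0]
ee_rot: [139.7, 90.0, 158.7]
force: [-0.4, 0.3, -1.7]
grip_width: 59.2
t 14.3 pos [ 566.3 -105.2   64. ] grip 59.2 F [-0.4  0.3 -1.7]
turn frac [ 0.0004 -0.0002 -0.0002]  shift frac cur axes [ 0.0499 -0.1139  0.0239]  goal axes [ 0.05   -0.1139  0.024 ] dist [ 29.9 -49.9 -25. ]
```

```bash
python3 -m crank '[{"dx":0,"dy":-0.025,"dz":0.005,"wx":0,"wy":0,"wz":0,"fingers":0.2},{"dx":0,"dy":-0.035,"dz":0.007,"wx":0,"wy":0,"wz":0,"fingers":0.2},{"dx":0,"dy":-0.03,"dz":0.007,"wx":0,"wy":0,"wz":0,"fingers":0.2},{"dx":0.01,"dy":-0.024,"dz":0.005,"wx":0,"wy":0,"wz":0,"fingers":0.2},{"dx":0.02,"dy":0,"dz":0,"wx":0,"wy":0,"wz":0,"fingers":0.2}]'; python3 -m crank '[{"dx":0.008,"dy":0,"dz":0,"wx":0,"wy":0,"wz":0,"fingers":0.2},{"dx":0,"dy":0,"dz":0,"wx":0,"wy":0,"wz":0,"fingers":0.2},{"dx":0.003,"dy":0,"dz":0,"wx":0,"wy":0,"wz":0,"fingers":0.2},{"dx":0.002,"dy":0,"dz":0,"wx":0,"wy":0,"wz":0,"fingers":0.2},{"dx":0.002,"dy":0,"dz":0,"wx":0,"wy":0,"wz":0,"fingers":0.2}]';python3 -m crank '[{"dx":0.002,"dy":0,"dz":0,"wx":0,"wy":0,"wz":0,"fingers":0.2},{"dx":0.001,"dy":0,"dz":0,"wx":0,"wy":0,"wz":0,"fingers":0.2},{"dx":0.001,"dy":0,"dz":0,"wx":0,"wy":0,"wz":0,"fingers":0.2},{"dx":0,"dy":0,"dz":0,"wx":0,"wy":0,"wz":0,"fingers":0.2},{"dx":0,"dy":0,"dz":0,"wx":0,"wy":0,"wz":0,"fingers":0.2}]';python3 -c "
from h import *
go(596.2,-155.1,40,19)"
```

```text
time: 14.8
eef_pos: [598.3, -159.2, 49.8]
ee_rot: [-61.1, 89.8, -42.3]
force: [-0.0, 0.5, -1.8]
grip_width: 59.1
time: 15.3
eef_pos: [596.9, -155.0, 41.9]
ee_rot: [12.6, 90.0, 31.6]
force: [0.1, 0.2, -2.9]
grip_width: 58.9
time: 15.8
eef_pos: [596.8, -155.3, 40.3]
ee_rot: [69.6, 90.0, 88.7]
force: [-1.8, 0.5, 4.0]
grip_width: 59.0
t 15.8 pos [ 596.8 -155.3   40.3] grip 59.0 F [-1.8  0.5  4. ]
turn frac [ 0.0003  0.0001 -0.0002]  shift frac cur axes [ 0.0006  0.0008 -0.0009]  goal axes [ 0.0006  0.0008 -0.0009] dist [-0.6  0.2 -0.3]
```

Contact. Releasing and moving to gear2 at (503.3,-73.5).

```bash
python3 -m crank '[{"dx":0,"dy":0,"dz":0,"wx":0,"wy":0,"wz":0,"fingers":-0.66},{"dx":0,"dy":0,"dz":0,"wx":0,"wy":0,"wz":0,"fingers":-0.66},{"dx":-0.03,"dy":0,"dz":0,"wx":0,"wy":0,"wz":0,"fingers":-0.66},{"dx":-0.06,"dy":0,"dz":0,"wx":0,"wy":0,"wz":0,"fingers":-0.7},{"dx":-0.04,"dy":0,"dz":0,"wx":0,"wy":0,"wz":0,"fingers":-0.7}]';  python3 -c "
from h import *
go(503.3,-73.5,39,19)"
```

```text
time: 16.3
eef_pos: [597.6, -156.3, 107.2]
ee_rot: [-43.4, 89.9, -24.4]
force: [0.3, -0.6, 0.3]
grip_width: 72.8
t 16.3 pos [ 597.6 -156.3  107.2] grip 72.8 F [ 0.3 -0.6  0.3]
turn frac [0.0001 0.0006 0.0006]  shift frac cur axes [ 0.1358  0.2183 -0.1247]  goal axes [ 0.1364  0.218  -0.1245] dist [-94.3  82.8 -68.2]
```

```bash
python3 -m crank '[{"dx":0,"dy":0.045,"dz":-0.025,"wx":0,"wy":0,"wz":0,"fingers":-0.7},{"dx":0,"dy":0.06,"dz":-0.035,"wx":0,"wy":0,"wz":0,"fingers":-0.7},{"dx":0,"dy":0.06,"dz":-0.035,"wx":0,"wy":0,"wz":0,"fingers":-0.7},{"dx":0,"dy":0.04,"dz":-0.022,"wx":0,"wy":0,"wz":0,"fingers":-0.7},{"dx":0,"dy":0.013,"dz":-0.0075,"wx":0,"wy":0,"wz":0,"fingers":-0.7}]'; python3 -m crank '[{"dx":0,"dy":0,"dz":0,"wx":0,"wy":0,"wz":0,"fingers":-0.7},{"dx":0.02,"dy":0,"dz":0,"wx":0,"wy":0,"wz":0,"fingers":-0.7},{"dx":0,"dy":0,"dz":0,"wx":0,"wy":0,"wz":0,"fingers":-0.7},{"dx":0,"dy":0,"dz":0,"wx":0,"wy":0,"wz":0,"fingers":-0.7},{"dx":0,"dy":0,"dz":0,"wx":0,"wy":0,"wz":0,"fingers":-0.7}]';  python3 -c "
from h import *
go(503.3,-73.5,39,19)"
```

```text
time: 16.8
eef_pos: [500.6, -70.9, 105.1]
ee_rot: [91.9, 89.9, 111.0]
force: [0.4, -0.6, -0.1]
grip_width: 72.8
time: 17.3
eef_pos: [502.7, -73.7, 94.7]
ee_rot: [-110.6, 89.9, -91.6]
force: [0.4, 0.0, -0.4]
grip_width: 72.3
t 17.3 pos [502.7 -73.7  94.7] grip 72.3 F [ 0.4  0.  -0.4]
turn frac [-0.0001 -0.0001  0.0003]  shift frac cur axes [1.113e-01 1.000e-04 1.400e-03]  goal axes [0.1113 0.     0.0013] dist [  0.6   0.2 -55.7]
```

```bash
python3 -m crank '[{"dx":0.04,"dy":0,"dz":0.001,"wx":0,"wy":0,"wz":0,"fingers":-0.7},{"dx":0.04,"dy":0,"dz":0,"wx":0,"wy":0,"wz":0,"fingers":-0.7},{"dx":0.021,"dy":0,"dz":0,"wx":0,"wy":0,"wz":0,"fingers":-0.7},{"dx":0.01,"dy":0,"dz":0,"wx":0,"wy":0,"wz":0,"fingers":-0.7},{"dx":0,"dy":0,"dz":0,"wx":0,"wy":0,"wz":0,"fingers":-0.7}]'; python3 -m crank '[{"dx":0,"dy":0,"dz":0,"wx":0,"wy":0,"wz":0,"fingers":-0.3},{"dx":0,"dy":0,"dz":0,"wx":0,"wy":0,"wz":0,"fingers":0},{"dx":0,"dy":0,"dz":0,"wx":0,"wy":0,"wz":0,"fingers":0.2},{"dx":0,"dy":0,"dz":0,"wx":0,"wy":0,"wz":0,"fingers":0.2},{"dx":0,"dy":0,"dz":0,"wx":0,"wy":0,"wz":0,"fingers":0.2}]' 40; python3 -m crank '[{"dx":-0.02,"dy":0,"dz":0,"wx":0,"wy":0,"wz":0,"fingers":0.2},{"dx":-0.03,"dy":0,"dz":0,"wx":0,"wy":0,"wz":0,"fingers":0.2},{"dx":0,"dy":0,"dz":0,"wx":0,"wy":0,"wz":0,"fingers":0.2},{"dx":0,"dy":0,"dz":0,"wx":0,"wy":0,"wz":0,"fingers":0.2},{"dx":0,"dy":0,"dz":0,"wx":0,"wy":0,"wz":0,"fingers":0.2}]'; python3 -c "
from h import *
go(435.2,-123.8,39,19)"
```

```text
time: 17.8
eef_pos: [502.5, -72.9, 38.9]
ee_rot: [-178.9, 89.9, -159.9]
force: [1.1, -0.6, -0.4]
grip_width: 72.6
time: 18.3
eef_pos: [503.4, -72.9, 40.0]
ee_rot: [-19.0, 89.9, -0.0]
force: [-1.2, -0.4, 5.9]
grip_width: 59.2
time: 18.8
eef_pos: [502.4, -72.2, 64.1]
ee_rot: [128.5, 90.0, 147.6]
force: [0.3, 0.2, -2.3]
grip_width: 59.1
t 18.8 pos [502.4 -72.2  64.1] grip 59.1 F [ 0.3  0.2 -2.3]
turn frac [ 0.0004 -0.0001 -0.0001]  shift frac cur axes [ 0.0503 -0.0536 -0.1607]  goal axes [ 0.0502 -0.0537 -0.1607] dist [-67.2 -51.6 -25.1]
```

```bash
python3 -m crank '[{"dx":0,"dy":-0.011,"dz":-0.034,"wx":0,"wy":0,"wz":0,"fingers":0.2},{"dx":0,"dy":-0.016,"dz":-0.048,"wx":0,"wy":0,"wz":0,"fingers":0.2},{"dx":0,"dy":-0.015,"dz":-0.045,"wx":0,"wy":0,"wz":0,"fingers":0.2},{"dx":0.01,"dy":-0.012,"dz":-0.034,"wx":0,"wy":0,"wz":0,"fingers":0.2},{"dx":0.02,"dy":0,"dz":0,"wx":0,"wy":0,"wz":0,"fingers":0.2}]'; python3 -m crank '[{"dx":0.008,"dy":0,"dz":0,"wx":0,"wy":0,"wz":0,"fingers":0.2},{"dx":0,"dy":0,"dz":0,"wx":0,"wy":0,"wz":0,"fingers":0.2},{"dx":0.003,"dy":0,"dz":0,"wx":0,"wy":0,"wz":0,"fingers":0.2},{"dx":0.002,"dy":0,"dz":0,"wx":0,"wy":0,"wz":0,"fingers":0.2},{"dx":0.002,"dy":0,"dz":0,"wx":0,"wy":0,"wz":0,"fingers":0.2}]';python3 -m crank '[{"dx":0.002,"dy":0,"dz":0,"wx":0,"wy":0,"wz":0,"fingers":0.2},{"dx":0.001,"dy":0,"dz":0,"wx":0,"wy":0,"wz":0,"fingers":0.2},{"dx":0.001,"dy":0,"dz":0,"wx":0,"wy":0,"wz":0,"fingers":0.2},{"dx":0,"dy":0,"dz":0,"wx":0,"wy":0,"wz":0,"fingers":0.2},{"dx":0,"dy":0,"dz":0,"wx":0,"wy":0,"wz":0,"fingers":0.2}]';python3 -c "
from h import *
go(435.2,-123.8,40,19)"
```

```text
time: 19.3
eef_pos: [431.4, -126.9, 48.8]
ee_rot: [148.0, 89.9, 166.8]
force: [-0.0, -0.2, -1.9]
grip_width: 58.4
time: 19.8
eef_pos: [436.1, -124.1, 41.8]
ee_rot: [-39.0, 90.0, -19.9]
force: [-0.4, 0.2, -2.6]
grip_width: 59.1
time: 20.3
eef_pos: [435.5, -124.3, 40.0]
ee_rot: [66.4, 90.0, 85.5]
force: [-2.4, 0.4, 3.1]
grip_width: 59.1
t 20.3 pos [ 435.5 -124.3   40. ] grip 59.1 F [-2.4  0.4  3.1]
turn frac [ 0.0003  0.0001 -0.0001]  shift frac cur axes [ 0.0001  0.0012 -0.0003]  goal axes [ 0.0001  0.0012 -0.0003] dist [-0.3  0.5 -0. ]
```

```bash
python3 -m crank '[{"dx":0,"dy":0,"dz":0,"wx":0,"wy":0,"wz":0,"fingers":-0.66},{"dx":0,"dy":0,"dz":0,"wx":0,"wy":0,"wz":0,"fingers":-0.66},{"dx":-0.03,"dy":0,"dz":0,"wx":0,"wy":0,"wz":0,"fingers":-0.66},{"dx":-0.06,"dy":0,"dz":0,"wx":0,"wy":0,"wz":0,"fingers":-0.7},{"dx":-0.04,"dy":0,"dz":0,"wx":0,"wy":0,"wz":0,"fingers":-0.7}]';  python3 -c "
from h import *
go(535.6,-10.6,39,19)"
```

```text
time: 20.8
eef_pos: [435.9, -124.9, 105.8]
ee_rot: [-59.4, 89.9, -40.4]
force: [-0.0, 1.1, 0.7]
grip_width: 72.9
t 20.8 pos [ 435.9 -124.9  105.8] grip 72.9 F [-0.   1.1  0.7]
turn frac [0.0001 0.0002 0.0004]  shift frac cur axes [0.1337 0.1514 0.2629]  goal axes [0.1337 0.1513 0.2629] dist [ 99.7 114.3 -66.8]
```

```bash
python3 -m crank '[{"dx":0,"dy":0.03,"dz":0.053,"wx":0,"wy":0,"wz":0,"fingers":-0.7},{"dx":0,"dy":0.041,"dz":0.07,"wx":0,"wy":0,"wz":0,"fingers":-0.7},{"dx":0,"dy":0.041,"dz":0.07,"wx":0,"wy":0,"wz":0,"fingers":-0.7},{"dx":0,"dy":0.03,"dz":0.053,"wx":0,"wy":0,"wz":0,"fingers":-0.7},{"dx":0,"dy":0.0095,"dz":0.017,"wx":0,"wy":0,"wz":0,"fingers":-0.7}]'; python3 -m crank '[{"dx":0,"dy":0,"dz":0,"wx":0,"wy":0,"wz":0,"fingers":-0.7},{"dx":0,"dy":0,"dz":0,"wx":0,"wy":0,"wz":0,"fingers":-0.7},{"dx":0,"dy":0,"dz":0,"wx":0,"wy":0,"wz":0,"fingers":-0.7},{"dx":0,"dy":0,"dz":0,"wx":0,"wy":0,"wz":0,"fingers":-0.7},{"dx":0,"dy":0,"dz":0,"wx":0,"wy":0,"wz":0,"fingers":-0.7}]';  python3 -c "
from h import *
m=robot.camera_model('wrist');b,d=robot.grab_frame('wrist');cv2.imwrite('pics/w4.png',b)
P=cloud('wrist',d,m);z=P[...,2]
for q in robot.silhouettes('wrist','gear1')[:6]:
    M=q['pixels'];t=np.median(z[M]);M=M&(abs(z-t)<5);c,r=cv2.minEnclosingCircle(P[M][:,:2].astype(np.float32));print(round(q['p'],2),np.round(q['pixel']),M.sum(),np.round(c,1),round(r,1),round(t,1),w2t(c).round(1))
go(535.6,-10.6,39,19)"
```

```text
time: 21.3
eef_pos: [537.9, -5.7, 104.9]
ee_rot: [-4.9, 89.9, 14.5]
force: [-0.0, -0.3, 0.4]
grip_width: 72.6
time: 21.8
eef_pos: [534.4, -10.9, 104.8]
ee_rot: [121.1, 90.0, 140.0]
force: [-0.3, 0.5, -0.4]
grip_width: 72.6
0.92 [332. 539.] 603 [792.1 -37.5] 23.2 24.3 [251.8  70.8]
0.85 [125. 187.] 8946 [467.8  37.3] 30.0 75.9 [-80.8  82.4]
0.83 [373. 285.] 459 [ 591.2 -136. ] 22.8 38.9 [ 73.4 -64.2]
0.74 [257. 417.] 6039 [628.4   5.5] 30.4 75.5 [82.9 81.8]
0.69 [308.  96.] 716 [ 434.3 -107.6] 24.7 63.8 [-86.  -66.2]
0.62 [238. 272.] 6415 [535.7 -10.6] 30.4 75.7 [-5.1 48.4]
t 21.9 pos [534.8 -10.4 104.8] grip 72.7 F [-0.2  1.   0.4]
turn frac [-0.0001  0.     -0.0001]  shift frac cur axes [ 0.1317 -0.0009  0.0015]  goal axes [ 0.1317 -0.0009  0.0015] dist [  0.8  -0.2 -65.8]
```

View pics/w4.png

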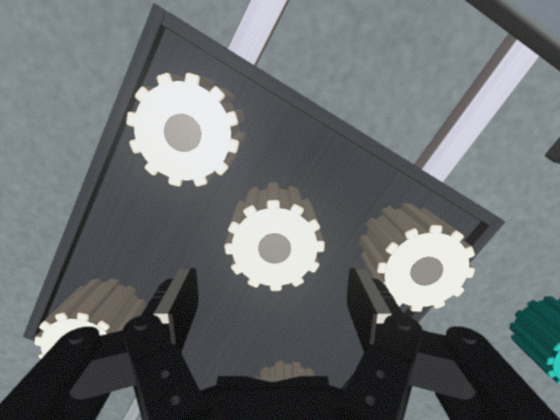

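The last heap gear (246,274) is centred between the jaws, and both hood-side corner gears lie flat.

```bash
python3 -m crank '[{"dx":0.045,"dy":0,"dz":0.001,"wx":0,"wy":0,"wz":0,"fingers":-0.7},{"dx":0.045,"dy":0,"dz":0,"wx":0,"wy":0,"wz":0,"fingers":-0.7},{"dx":0.031,"dy":0,"dz":0,"wx":0,"wy":0,"wz":0,"fingers":-0.7},{"dx":0.01,"dy":0,"dz":0,"wx":0,"wy":0,"wz":0,"fingers":-0.7},{"dx":0,"dy":0,"dz":0,"wx":0,"wy":0,"wz":0,"fingers":-0.7}]'; python3 -m crank '[{"dx":0,"dy":0,"dz":0,"wx":0,"wy":0,"wz":0,"fingers":-0.3},{"dx":0,"dy":0,"dz":0,"wx":0,"wy":0,"wz":0,"fingers":0},{"dx":0,"dy":0,"dz":0,"wx":0,"wy":0,"wz":0,"fingers":0.2},{"dx":0,"dy":0,"dz":0,"wx":0,"wy":0,"wz":0,"fingers":0.2},{"dx":0,"dy":0,"dz":0,"wx":0,"wy":0,"wz":0,"fingers":0.2}]' 40; python3 -m crank '[{"dx":-0.02,"dy":0,"dz":0,"wx":0,"wy":0,"wz":0,"fingers":0.2},{"dx":-0.03,"dy":0,"dz":0,"wx":0,"wy":0,"wz":0,"fingers":0.2},{"dx":0,"dy":0,"dz":0,"wx":0,"wy":0,"wz":0,"fingers":0.2},{"dx":0,"dy":0,"dz":0,"wx":0,"wy":0,"wz":0,"fingers":0.2},{"dx":0,"dy":0,"dz":0,"wx":0,"wy":0,"wz":0,"fingers":0.2}]'; python3 -c "
from h import *
go(531.4,-59,39,19)"
```

```text
time: 22.4
eef_pos: [534.9, -9.9, 38.6]
ee_rot: [176.7, 89.9, -164.3]
force: [0.1, -0.6, 0.7]
grip_width: 72.9
time: 22.9
eef_pos: [536.5, -9.9, 40.2]
ee_rot: [-13.2, 89.9, 5.8]
force: [1.2, 0.7, 4.5]
grip_width: 58.9
time: 23.4
eef_pos: [535.1, -9.5, 64.1]
ee_rot: [140.3, 90.0, 159.3]
force: [-0.4, 0.2, -1.9]
grip_width: 58.8
t 23.4 pos [535.1  -9.5  64.1] grip 58.8 F [-0.4  0.2 -1.9]
turn frac [ 0.0003 -0.0002 -0.0001]  shift frac cur axes [ 0.0502 -0.0912 -0.0393]  goal axes [ 0.0502 -0.0912 -0.0392] dist [ -3.7 -49.5 -25.1]
```

```bash
python3 -m crank '[{"dx":0,"dy":-0.02,"dz":-0.008,"wx":0,"wy":0,"wz":0,"fingers":0.2},{"dx":0,"dy":-0.028,"dz":-0.012,"wx":0,"wy":0,"wz":0,"fingers":0.2},{"dx":0,"dy":-0.025,"dz":-0.011,"wx":0,"wy":0,"wz":0,"fingers":0.2},{"dx":0.01,"dy":-0.018,"dz":-0.008,"wx":0,"wy":0,"wz":0,"fingers":0.2},{"dx":0.02,"dy":0,"dz":0,"wx":0,"wy":0,"wz":0,"fingers":0.2}]'; python3 -m crank '[{"dx":0.008,"dy":0,"dz":0,"wx":0,"wy":0,"wz":0,"fingers":0.2},{"dx":0,"dy":0,"dz":0,"wx":0,"wy":0,"wz":0,"fingers":0.2},{"dx":0.003,"dy":0,"dz":0,"wx":0,"wy":0,"wz":0,"fingers":0.2},{"dx":0.002,"dy":0,"dz":0,"wx":0,"wy":0,"wz":0,"fingers":0.2},{"dx":0.002,"dy":0,"dz":0,"wx":0,"wy":0,"wz":0,"fingers":0.2}]';python3 -m crank '[{"dx":0.002,"dy":0,"dz":0,"wx":0,"wy":0,"wz":0,"fingers":0.2},{"dx":0.001,"dy":0,"dz":0,"wx":0,"wy":0,"wz":0,"fingers":0.2},{"dx":0.001,"dy":0,"dz":0,"wx":0,"wy":0,"wz":0,"fingers":0.2},{"dx":0,"dy":0,"dz":0,"wx":0,"wy":0,"wz":0,"fingers":0.2},{"dx":0,"dy":0,"dz":0,"wx":0,"wy":0,"wz":0,"fingers":0.2}]';python3 -c "
from h import *
go(531.4,-59,40,19)"
```

```text
time: 23.9
eef_pos: [532.2, -62.7, 49.5]
ee_rot: [-54.8, 89.9, -36.0]
force: [0.5, -0.8, -2.0]
grip_width: 59.2
time: 24.4
eef_pos: [532.2, -58.6, 41.8]
ee_rot: [1.1, 90.0, 20.2]
force: [0.1, -1.1, -1.8]
grip_width: 59.2
time: 24.9
eef_pos: [532.0, -59.0, 40.2]
ee_rot: [79.1, 90.0, 98.1]
force: [-1.8, 1.3, 3.7]
grip_width: 59.3
t 24.9 pos [532.  -59.   40.2] grip 59.3 F [-1.8  1.3  3.7]
turn frac [ 0.0003  0.     -0.0002]  shift frac cur axes [ 0.0003  0.0003 -0.0011]  goal axes [ 0.0003  0.0003 -0.0011] dist [-0.6 -0.  -0.2]
```

Release and rise to 130 mm, towards the handle, turning the jaws to the tray's y axis (world 79°).

```bash
python3 -m crank '[{"dx":0,"dy":0,"dz":0,"wx":0,"wy":0,"wz":0,"fingers":-0.66},{"dx":0,"dy":0,"dz":0,"wx":0,"wy":0,"wz":0,"fingers":-0.66},{"dx":-0.03,"dy":0,"dz":0,"wx":0,"wy":0,"wz":0,"fingers":-0.66},{"dx":-0.08,"dy":0,"dz":0,"wx":0,"wy":0,"wz":0,"fingers":-0.7},{"dx":-0.09,"dy":0,"dz":0,"wx":0,"wy":0,"wz":0,"fingers":-0.7}]';  python3 -c "
from h import *
go(489,-279.5,135,79)"
```

```text
time: 25.4
eef_pos: [530.7, -59.4, 140.4]
ee_rot: [-178.1, 89.8, -159.1]
force: [1.2, -0.1, 0.6]
grip_width: 72.4
t 25.4 pos [530.7 -59.4 140.4] grip 72.4 F [ 1.2 -0.1  0.6]
turn frac [-0.3332 -0.001  -0.0005]  shift frac cur axes [ 0.0115 -0.3891 -0.2222]  goal axes [ 0.0108 -0.0022 -0.4481] dist [ -41.7 -220.1   -5.4]
```

```bash
python3 -m crank '[{"dx":0,"dy":0,"dz":0,"wx":-0.0417,"wy":0,"wz":0,"fingers":-0.4},{"dx":0,"dy":0,"dz":0,"wx":-0.0417,"wy":0,"wz":0,"fingers":-0.4},{"dx":0,"dy":0,"dz":0,"wx":-0.0417,"wy":0,"wz":0,"fingers":-0.4},{"dx":0,"dy":0,"dz":0,"wx":-0.0417,"wy":0,"wz":0,"fingers":-0.4},{"dx":0,"dy":0,"dz":0,"wx":-0.0417,"wy":0,"wz":0,"fingers":-0.4}]'; python3 -m crank '[{"dx":0,"dy":0,"dz":0,"wx":-0.0417,"wy":0,"wz":0,"fingers":-0.4},{"dx":0,"dy":0,"dz":0,"wx":-0.0417,"wy":0,"wz":0,"fingers":-0.4},{"dx":0,"dy":0,"dz":0,"wx":-0.0417,"wy":0,"wz":0,"fingers":-0.4},{"dx":0,"dy":0,"dz":-0.03,"wx":0,"wy":0,"wz":0,"fingers":-0.4},{"dx":0,"dy":0,"dz":-0.05,"wx":0,"wy":0,"wz":0,"fingers":-0.4}]';python3 -m crank '[{"dx":0,"dy":0,"dz":-0.08,"wx":0,"wy":0,"wz":0,"fingers":-0.4},{"dx":0,"dy":0,"dz":-0.08,"wx":0,"wy":0,"wz":0,"fingers":-0.4},{"dx":0,"dy":0,"dz":-0.08,"wx":0,"wy":0,"wz":0,"fingers":-0.4},{"dx":0,"dy":0,"dz":-0.06,"wx":0,"wy":0,"wz":0,"fingers":-0.4},{"dx":0,"dy":0,"dz":-0.04,"wx":0,"wy":0,"wz":0,"fingers":-0.4}]'; python3 -m crank '[{"dx":0,"dy":0,"dz":-0.02,"wx":0,"wy":0,"wz":0,"fingers":-0.4},{"dx":0,"dy":0,"dz":0,"wx":0,"wy":0,"wz":0,"fingers":-0.4},{"dx":0,"dy":0,"dz":0,"wx":0,"wy":0,"wz":0,"fingers":-0.4},{"dx":0,"dy":0,"dz":0,"wx":0,"wy":0,"wz":0,"fingers":-0.4},{"dx":0,"dy":0,"dz":0,"wx":0,"wy":0,"wz":0,"fingers":-0.4}]'; python3 -c "
from h import *
m=robot.camera_model('wrist');b,d=robot.grab_frame('wrist');cv2.imwrite('pics/w5.png',b)
P=cloud('wrist',d,m);z=P[...,2]
for q in robot.spot_point('wrist','tray_handle')[:2]: print(q['p'],q['pixel'],plane('wrist',q['pixel'][0],q['pixel'][1],80,m))
H=(z>90)&(z<99)&(P[...,1]<-250)&(P[...,1]>-310);q=P[H];print(len(q),cv2.minAreaRect(q[:,:2].astype(np.float32)))
m=robot.camera_model('top');b,d=robot.grab_frame('top');cv2.imwrite('pics/t5.png',b);P=cloud('top',d,m);z=P[...,2]
for q in robot.silhouettes('top','gear1')[:7]:
    M=q['pixels'];t=np.median(z[M]);M=M&(abs(z-t)<6);rc=np.argwhere(M).astype(float);w=plane('top',rc[:,0],rc[:,1],75.,m)[:,:2];c,r=cv2.minEnclosingCircle(w.astype(np.float32));print(round(q['p'],2),np.round(q['pixel']),M.sum(),np.round(c,1),round(r,1),round(t,1),w2t(c).round(1))
go(489,-279.5,61,79)"
```

```text
time: 25.9
eef_pos: [532.3, -59.5, 140.9]
ee_rot: [-61.8, 89.9, -5.0]
force: [-0.0, -0.1, -0.3]
grip_width: 59.7
time: 26.4
eef_pos: [525.0, -97.9, 140.5]
ee_rot: [-59.9, 89.9, 19.2]
force: [0.6, -0.2, -0.3]
grip_width: 59.9
time: 26.9
eef_pos: [490.2, -270.4, 140.9]
ee_rot: [-157.2, 89.8, -78.6]
force: [0.2, 0.4, -0.4]
grip_width: 59.7
time: 27.4
eef_pos: [490.9, -273.4, 139.6]
ee_rot: [23.1, 89.9, 102.4]
force: [0.1, -0.2, 0.2]
grip_width: 59.6
0.59 [229.4, 260.5] [ 489.39648753 -282.01636074   80.        ]
1813 ((488.303955078125, -280.7859802246094), (11.96509838104248, 69.50233459472656), 78.50436401367188)
0.86 [188. 288.] 387 [ 595.8 -154. ] 29.8 75.1 [ 81.3 -80.9]
0.84 [113. 244.] 351 [793.9 -38.6] 28.8 44.5 [253.8  70.2]
0.84 [189. 338.] 367 [ 600.7 -280.3] 29.1 44.8 [ 110.2 -204.1]
0.69 [242. 212.] 391 [465.9  36.4] 28.2 75.1 [-82.5  81.1]
0.64 [175. 225.] 394 [627.7   5.5] 29.9 74.7 [82.2 81.7]
0.58 [255. 275.] 391 [ 434.8 -123.4] 29.2 75.4 [-82.6 -81.7]
t 27.6 pos [ 490.6 -274.4  139.8] grip 59.7 F [ 0.8 -1.1 -0.5]
turn frac [ 0.0009  0.0001 -0.    ]  shift frac cur axes [ 0.1575  0.0012 -0.0106]  goal axes [ 0.1575  0.0012 -0.0106] dist [ -1.6  -5.1 -78.8]
```

View pics/w5.png

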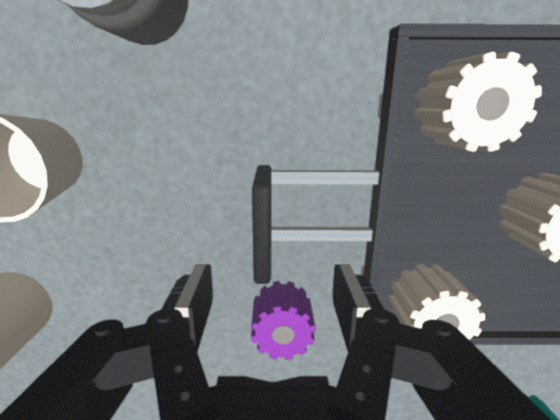

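View pics/t5.png

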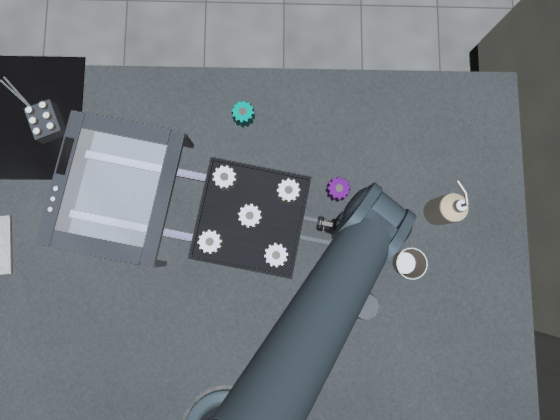

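The five-pattern is right: corners within 2 mm of (±82, ±82), and the middle one at (215,249). The handle top in the wrist view spans (165–282, 262). Descending on the handle.

```bash
python3 -m crank '[{"dx":0.03,"dy":0,"dz":-0.0128,"wx":0,"wy":0,"wz":0,"fingers":-0.4},{"dx":0.04,"dy":0,"dz":0,"wx":0,"wy":0,"wz":0,"fingers":-0.4},{"dx":0.04,"dy":0,"dz":0,"wx":0,"wy":0,"wz":0,"fingers":-0.4},{"dx":0.03,"dy":0,"dz":0,"wx":0,"wy":0,"wz":0,"fingers":-0.4},{"dx":0.015,"dy":0,"dz":0,"wx":0,"wy":0,"wz":0,"fingers":-0.4}]'; python3 -m crank '[{"dx":0,"dy":0,"dz":0,"wx":0,"wy":0,"wz":0,"fingers":-0.4},{"dx":0,"dy":0,"dz":0,"wx":0,"wy":0,"wz":0,"fingers":-0.4},{"dx":0,"dy":0,"dz":0,"wx":0,"wy":0,"wz":0,"fingers":0.2},{"dx":0,"dy":0,"dz":0,"wx":0,"wy":0,"wz":0,"fingers":0.4},{"dx":0,"dy":0,"dz":0,"wx":0,"wy":0,"wz":0,"fingers":0.5}]' 30; python3 -c "
from h import *
go(488.5,-280.5,61,79)"
```

```text
time: 28.1
eef_pos: [487.5, -281.0, 59.9]
ee_rot: [84.4, 89.8, 163.4]
force: [0.4, 0.1, 0.2]
grip_width: 59.5
time: 28.6
eef_pos: [489.7, -281.6, 63.0]
ee_rot: [-94.2, 89.9, -15.1]
force: [-0.6, -1.1, 0.0]
grip_width: 21.2
t 28.6 pos [ 489.7 -281.6   63. ] grip 21.2 F [-0.6 -1.1  0. ]
turn frac [ 0.0006 -0.      0.0004]  shift frac cur axes [0.0039 0.0027 0.0017]  goal axes [0.0039 0.0027 0.0017] dist [-1.2  1.1 -2. ]
```

```bash
python3 -m crank '[{"dx":0.002,"dy":0,"dz":0.0015,"wx":0,"wy":0,"wz":0,"fingers":0.6},{"dx":0,"dy":0,"dz":0,"wx":0,"wy":0,"wz":0,"fingers":0.7},{"dx":0,"dy":0,"dz":0,"wx":0,"wy":0,"wz":0,"fingers":0.8},{"dx":0,"dy":0,"dz":0,"wx":0,"wy":0,"wz":0,"fingers":0.9},{"dx":0,"dy":0,"dz":0,"wx":0,"wy":0,"wz":0,"fingers":0.9}]' 30; python3 -c "
from h import *
go(488.5,-280.5,61,79)
d=np.array([np.cos(np.radians(79)),np.sin(np.radians(79))])
print('handle slide to home approx: tray now at', 'hood')
d=np.load('top0.npy');m=robot.camera_model('top');P=cloud('top',d,m);z=P[...,2]
H=(z>108)&(z<120)&(P[...,1]>60)&(P[...,1]<480);q=P[H][:,:2].astype(np.float32);print(cv2.minAreaRect(q))
t=w2t(q);print(np.percentile(t,[1,99],axis=0))
"
```

```text
time: 29.1
eef_pos: [489.3, -280.3, 61.4]
ee_rot: [19.1, 90.0, 98.2]
force: [-0.4, 1.2, 1.6]
grip_width: 11.7
t 29.1 pos [ 489.3 -280.3   61.4] grip 11.7 F [-0.4  1.2  1.6]
turn frac [ 0.0006  0.0002 -0.0001]  shift frac cur axes [ 0.0007  0.0015 -0.0006]  goal axes [ 0.0007  0.0015 -0.0006] dist [-0.8 -0.2 -0.4]
handle slide to home approx: tray now at hood
((594.6326904296875, 264.70086669921875), (281.1665344238281, 330.51312255859375), 78.990478515625)
[[-161.09174819  191.19925676]
 [ 160.25026682  466.09102588]]
```

The tray pinches well at 11.7 mm. Home is about 330 mm away (0.66 of full scale along tool +z), so I ramp up smoothly.

```bash
python3 -m crank '[{"dx":0,"dy":0,"dz":0.002,"wx":0,"wy":0,"wz":0,"fingers":0.9},{"dx":0,"dy":0,"dz":0.004,"wx":0,"wy":0,"wz":0,"fingers":0.9},{"dx":0,"dy":0,"dz":0.006,"wx":0,"wy":0,"wz":0,"fingers":0.9},{"dx":0,"dy":0,"dz":0.008,"wx":0,"wy":0,"wz":0,"fingers":0.9},{"dx":0,"dy":0,"dz":0.01,"wx":0,"wy":0,"wz":0,"fingers":0.9}]' 40; python3 -m crank '[{"dx":0,"dy":0,"dz":0.012,"wx":0,"wy":0,"wz":0,"fingers":0.9},{"dx":0,"dy":0,"dz":0.014,"wx":0,"wy":0,"wz":0,"fingers":0.9},{"dx":0,"dy":0,"dz":0.015,"wx":0,"wy":0,"wz":0,"fingers":0.9},{"dx":0,"dy":0,"dz":0.015,"wx":0,"wy":0,"wz":0,"fingers":0.9},{"dx":0,"dy":0,"dz":0.015,"wx":0,"wy":0,"wz":0,"fingers":0.9}]'; python3 -c "
from h import *
d=EY*330; go(489+d[0],-280.3+d[1],61,79)"
```

```text
time: 29.6
eef_pos: [492.0, -266.5, 61.4]
ee_rot: [-158.5, 89.9, -79.4]
force: [-0.7, -2.6, 1.5]
grip_width: 11.4
time: 30.1
eef_pos: [499.1, -230.3, 61.4]
ee_rot: [-62.6, 90.0, 16.5]
force: [-1.3, -3.0, 0.9]
grip_width: 11.7
t 30.1 pos [ 499.1 -230.3   61.4] grip 11.7 F [-1.3 -3.   0.9]
turn frac [0.0006 0.     0.0001]  shift frac cur axes [ 9.000e-04 -4.000e-04  5.579e-01]  goal axes [0.0008 0.0007 0.5579] dist [ 52.9 273.9  -0.4]
```

```bash
for i in 1 2 3 4; do python3 -m crank '[{"dx":0,"dy":0,"dz":0.015,"wx":0,"wy":0,"wz":0,"fingers":0.9},{"dx":0,"dy":0,"dz":0.015,"wx":0,"wy":0,"wz":0,"fingers":0.9},{"dx":0,"dy":0,"dz":0.015,"wx":0,"wy":0,"wz":0,"fingers":0.9},{"dx":0,"dy":0,"dz":0.015,"wx":0,"wy":0,"wz":0,"fingers":0.9},{"dx":0,"dy":0,"dz":0.015,"wx":0,"wy":0,"wz":0,"fingers":0.9}]' | egrep 'pos|force'; done; python3 -c "
from h import *
d=EY*330; go(489+d[0],-280.3+d[1],61,79)"
```

```text
eef_pos: [506.1, -193.7, 61.4]
force: [-1.5, -3.4, 1.9]
eef_pos: [513.2, -156.8, 61.3]
force: [-0.1, -2.8, 4.2]
eef_pos: [520.3, -120.0, 61.4]
force: [0.4, -1.9, 3.6]
eef_pos: [527.4, -83.2, 61.3]
force: [-0.1, -4.2, 3.2]
t 32.1 pos [527.4 -83.2  61.3] grip 11.4 F [-0.1 -4.2  3.2]
turn frac [ 0.0005 -0.      0.0001]  shift frac cur axes [ 7.000e-04 -2.000e-04  2.585e-01]  goal axes [7.000e-04 2.000e-04 2.585e-01] dist [ 24.6 126.9  -0.3]
```

```bash
for i in 1 2; do python3 -m crank '[{"dx":0,"dy":0,"dz":0.015,"wx":0,"wy":0,"wz":0,"fingers":0.9},{"dx":0,"dy":0,"dz":0.015,"wx":0,"wy":0,"wz":0,"fingers":0.9},{"dx":0,"dy":0,"dz":0.015,"wx":0,"wy":0,"wz":0,"fingers":0.9},{"dx":0,"dy":0,"dz":0.015,"wx":0,"wy":0,"wz":0,"fingers":0.9},{"dx":0,"dy":0,"dz":0.015,"wx":0,"wy":0,"wz":0,"fingers":0.9}]' | egrep 'pos|force'; done; python3 -m crank '[{"dx":0,"dy":0,"dz":0.013,"wx":0,"wy":0,"wz":0,"fingers":0.9},{"dx":0,"dy":0,"dz":0.011,"wx":0,"wy":0,"wz":0,"fingers":0.9},{"dx":0,"dy":0,"dz":0.009,"wx":0,"wy":0,"wz":0,"fingers":0.9},{"dx":0,"dy":0,"dz":0.008,"wx":0,"wy":0,"wz":0,"fingers":0.9},{"dx":0,"dy":0,"dz":0.007,"wx":0,"wy":0,"wz":0,"fingers":0.9}]';python3 -c "
from h import *
d=EY*330; go(489+d[0],-280.3+d[1],61,79)"
```

```text
eef_pos: [534.6, -46.4, 61.4]
force: [0.8, -4.0, 4.1]
eef_pos: [541.7, -9.6, 61.4]
force: [0.9, -2.8, 4.4]
time: 33.6
eef_pos: [546.1, 13.6, 61.3]
ee_rot: [-94.6, 90.0, -15.5]
force: [1.5, -3.1, 4.5]
grip_width: 11.3
t 33.6 pos [546.1  13.6  61.3] grip 11.3 F [ 1.5 -3.1  4.5]
turn frac [ 0.0005 -0.      0.0001]  shift frac cur axes [ 0.0007 -0.0001  0.0612]  goal axes [ 0.0007 -0.      0.0612] dist [ 5.9 30.  -0.3]
```

```bash
python3 -m crank '[{"dx":0,"dy":0,"dz":0.006,"wx":0,"wy":0,"wz":0,"fingers":0.9},{"dx":0,"dy":0,"dz":0.006,"wx":0,"wy":0,"wz":0,"fingers":0.9},{"dx":0,"dy":0,"dz":0.006,"wx":0,"wy":0,"wz":0,"fingers":0.9},{"dx":0,"dy":0,"dz":0.005,"wx":0,"wy":0,"wz":0,"fingers":0.9},{"dx":0,"dy":0,"dz":0.005,"wx":0,"wy":0,"wz":0,"fingers":0.9}]' | egrep 'pos|force'; for i in 1 2; do python3 -m crank '[{"dx":0,"dy":0,"dz":0.003,"wx":0,"wy":0,"wz":0,"fingers":0.9},{"dx":0,"dy":0,"dz":0.003,"wx":0,"wy":0,"wz":0,"fingers":0.9},{"dx":0,"dy":0,"dz":0.003,"wx":0,"wy":0,"wz":0,"fingers":0.9},{"dx":0,"dy":0,"dz":0.002,"wx":0,"wy":0,"wz":0,"fingers":0.9},{"dx":0,"dy":0,"dz":0.002,"wx":0,"wy":0,"wz":0,"fingers":0.9}]'| egrep 'pos|force';done; python3 -c "
from h import *
d=EY*330; go(489+d[0],-280.3+d[1],61,79)"
```

```text
eef_pos: [548.8, 27.3, 61.4]
force: [1.6, -2.7, 5.1]
eef_pos: [550.0, 33.6, 61.3]
force: [1.8, -3.0, 4.4]
eef_pos: [551.2, 39.9, 61.3]
force: [2.5, -3.8, 4.9]
t 35.1 pos [551.2  39.9  61.3] grip 11.6 F [ 2.5 -3.8  4.9]
turn frac [ 0.0005 -0.      0.0001]  shift frac cur axes [ 0.0007 -0.0001  0.0076]  goal axes [ 0.0007 -0.0001  0.0076] dist [ 0.8  3.7 -0.3]
```

Still about 4 mm short of the estimate. Continuing at 1 mm/row until the end stop shows in the force.

```bash
for i in 1 2; do python3 -m crank '[{"dx":0,"dy":0,"dz":0.002,"wx":0,"wy":0,"wz":0,"fingers":0.9},{"dx":0,"dy":0,"dz":0.002,"wx":0,"wy":0,"wz":0,"fingers":0.9},{"dx":0,"dy":0,"dz":0.001,"wx":0,"wy":0,"wz":0,"fingers":0.9},{"dx":0,"dy":0,"dz":0.001,"wx":0,"wy":0,"wz":0,"fingers":0.9},{"dx":0,"dy":0,"dz":0.001,"wx":0,"wy":0,"wz":0,"fingers":0.9}]'| egrep 'pos|force';done
```

```text
eef_pos: [551.9, 43.3, 61.3]
force: [3.8, -2.0, 4.2]
eef_pos: [552.0, 44.3, 61.3]
force: [1.1, -7.2, 7.2]
```

```bash
python3 -m crank '[{"dx":0,"dy":0,"dz":0.002,"wx":0,"wy":0,"wz":0,"fingers":0.9},{"dx":0,"dy":0,"dz":0.002,"wx":0,"wy":0,"wz":0,"fingers":0.9},{"dx":0,"dy":0,"dz":0,"wx":0,"wy":0,"wz":0,"fingers":0.9},{"dx":0,"dy":0,"dz":0,"wx":0,"wy":0,"wz":0,"fingers":0.9},{"dx":0,"dy":0,"dz":0,"wx":0,"wy":0,"wz":0,"fingers":0.9}]'| egrep 'pos|force'; 
```

```text
eef_pos: [552.0, 44.3, 61.4]
force: [0.2, -8.9, 6.5]
```

End stop confirmed: the force rose to 9 N with no motion. Releasing and retreating.

```bash
python3 -m crank '[{"dx":0,"dy":0,"dz":-0.003,"wx":0,"wy":0,"wz":0,"fingers":0.6},{"dx":0,"dy":0,"dz":-0.003,"wx":0,"wy":0,"wz":0,"fingers":0.2},{"dx":0,"dy":0,"dz":0,"wx":0,"wy":0,"wz":0,"fingers":0},{"dx":0,"dy":0,"dz":0,"wx":0,"wy":0,"wz":0,"fingers":0},{"dx":-0.01,"dy":0,"dz":0,"wx":0,"wy":0,"wz":0,"fingers":0}]'; python3 -m crank '[{"dx":-0.03,"dy":0,"dz":0,"wx":0,"wy":0,"wz":0,"fingers":0},{"dx":-0.05,"dy":0,"dz":0,"wx":0,"wy":0,"wz":0,"fingers":0},{"dx":-0.06,"dy":0,"dz":0,"wx":0,"wy":0,"wz":0,"fingers":0},{"dx":-0.06,"dy":0,"dz":0,"wx":0,"wy":0,"wz":0,"fingers":0},{"dx":-0.04,"dy":0,"dz":0,"wx":0,"wy":0,"wz":0,"fingers":0}]'; python3 -m crank '[{"dx":0,"dy":0,"dz":-0.06,"wx":0,"wy":0,"wz":0,"fingers":0},{"dx":0,"dy":0,"dz":-0.08,"wx":0,"wy":0,"wz":0,"fingers":0},{"dx":0,"dy":0,"dz":-0.08,"wx":0,"wy":0,"wz":0,"fingers":0},{"dx":0,"dy":0,"dz":-0.06,"wx":0,"wy":0,"wz":0,"fingers":0},{"dx":0,"dy":0,"dz":-0.04,"wx":0,"wy":0,"wz":0,"fingers":0}]';python3 -c "
from h import *
m=robot.camera_model('top');b,d=robot.grab_frame('top');cv2.imwrite('pics/t6.png',b);P=cloud('top',d,m);z=P[...,2]
cv2.imwrite('pics/t6c.png',cv2.resize(b[90:290,20:280],None,fx=3,fy=3,interpolation=cv2.INTER_CUBIC))
g=cv2.cvtColor(b,cv2.COLOR_BGR2GRAY)
H=(z>85)&(z<100)&(g<60);H[:,:150]=0;H[:,240:]=0;H[:180]=0;H[260:]=0
q=P[H];print(len(q),cv2.minAreaRect(q[:,:2].astype(np.float32)) if len(q)>5 else '')
for n in('tray_handle','tray_mid'):
  for q in robot.spot_point('top',n)[:2]: print(n,q['p'],q['pixel'],plane('top',*q['pixel'],80 if n=='tray_handle' else 30,m))
b,d=robot.grab_frame('scene');cv2.imwrite('pics/s6.png',b)
print(robot.sense()['force'])"
```

```text
time: 37.1
eef_pos: [550.9, 46.7, 65.4]
ee_rot: [98.9, 89.8, 178.0]
force: [-0.7, 0.6, -0.4]
grip_width: 42.9
time: 37.6
eef_pos: [553.6, 45.7, 190.0]
ee_rot: [-61.3, 89.7, 17.8]
force: [-0.4, 0.1, 0.0]
grip_width: 42.5
time: 38.1
eef_pos: [521.3, -114.7, 187.9]
ee_rot: [-86.3, 89.9, -7.4]
force: [0.8, -0.1, 0.5]
grip_width: 42.7
122 ((550.6470336914062, 43.507179260253906), (11.15831470489502, 67.07707977294922), 78.51378631591797)
tray_handle 0.8 [207.9, 204.2] [548.68423514  50.68266343  80.        ]
[-0.68577839  1.10198029 -0.01106572]
```

View pics/t6c.png

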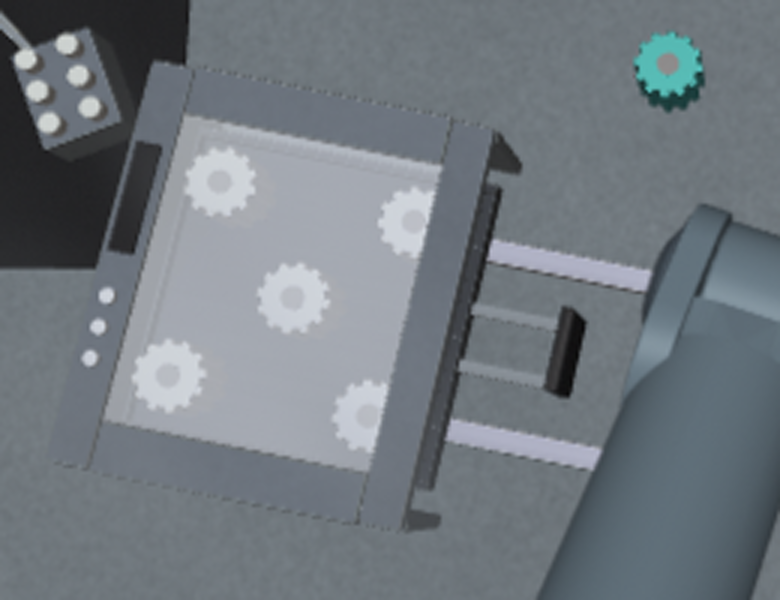

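View pics/s6.png

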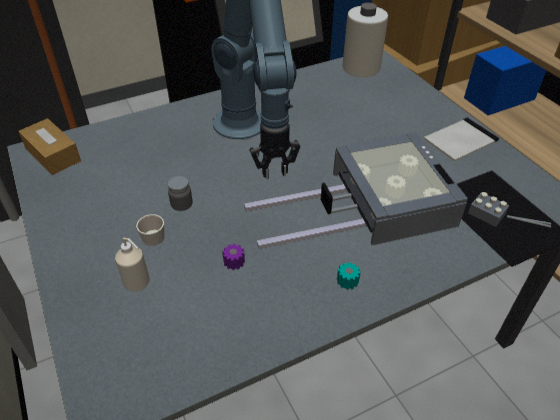

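```bash
python3 -m crank '[{"dx":0,"dy":0,"dz":0,"wx":0,"wy":0,"wz":0,"fingers":0},{"dx":0,"dy":0,"dz":0,"wx":0,"wy":0,"wz":0,"fingers":0},{"dx":0,"dy":0,"dz":0,"wx":0,"wy":0,"wz":0,"fingers":0},{"dx":0,"dy":0,"dz":0,"wx":0,"wy":0,"wz":0,"fingers":0},{"dx":0,"dy":0,"dz":0,"wx":0,"wy":0,"wz":0,"fingers":0}]'; python3 -c "
from station import robot
print(robot.finish_job())"
```

```text
time: 38.8
eef_pos: [521.9, -110.9, 186.2]
ee_rot: [116.6, 90.0, -164.3]
force: [-0.7, 0.4, 0.3]
grip_width: 42.6
the job is handed in; nothing more can be done
None
```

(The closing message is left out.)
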